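# Find the fuller sprinkle tub on the two-pan dough scale and rack it

## Robot

A 7-joint arm with a two-finger parallel gripper is mounted at the origin on the work surface; the furniture and walls round the work are solid. World frame = base frame: x ahead of the robot, y to its left, z up, the work surface at z = 0. Lengths are in m, angles in rad, forces in N, time in s.
With the tool pointing down it reaches from about 0.4 to 0.85 m from the base axis. Payload 10.4 kg.
Tool frame: the origin (TCP) lies at the very end of the fingers, on their centre line; the grasp point (between the pads) lies 19 mm behind it; z points along the fingers, y is the direction in which the jaws open and shut (so a half turn about z gives the same grasp; the last joint's range is limited). The gripper opens to 85 mm and grips with 20 to 120 N. Pads are 22 mm wide; open, the fingers measure 114 mm over their backs; the gripper's body (76 mm by 85 mm) begins 54 mm behind the grasp point. The pads swing forward as they close: fully open they stand 13 mm farther back than shut.
Start: joints at [-1.325, 0.332, -0.065, 1.46, 0.022, 1.35, -0.088], TCP at [0.166, 0.603, 0.197] pointing down, gripper open.
Joint ranges: [-2.6, 2.6], [-0.5, 2.12], [-1.47, 1.34], [0.16, 2.42], [-1.27, 4.41], [0.06, 2.06], [-2.6, 2.6]. Speed limits (rad/s): [2.22, 2.22, 2.79, 2.79, 3.14, 3.14, 3.14].

## Interface

Orientations are given as a unit quaternion [x, y, z, w].
In Python, from workcell import get_obs, camera, camera_info, hand_in gives the robot as it stands.
- The arm moves only by the tool move_arm, never from a script. Its argument "moves" is a list of rows, each a list of 3 entries, a list of its own where there are three numbers: the shift along the tool's x, y, z in units of 25 mm (1.0 is 25 mm), then the turn, a rotation vector about the tool's x, y, z in degrees, then the opening, from 0 (shut) to 1 (fully open). A call has 1 to 5 rows; each row shifts and turns the commanded pose from where the row before left it, along the tool's axes as they then stand; what a row does not reach is not made up. A row lasts 1/8 s, in which the tool goes at most 62.5 mm and 10.7 degrees, less where a joint would pass 70% of its speed; a pose out of reach is approached as far as the arm can. A call is refused whole if a number of a shift passes 1 or a number of a turn 10.7, either way. A call with a gripper value outside its range is refused whole. The fingers move at their own pace and stop on an object; "squeeze" is the grip in N (left out, the last holds). Time passes only in rows, so rows that do not move let the fingers close. It gives the time, the measured TCP pose, the force and the opening at its end, in the units of the state.
- get_obs(): the state, without advancing time (a new reading comes with each control period).
- camera(name): name is "scene" or "top"; returns the picture (420x560x3 uint8, red, green, blue); there is no depth.
- camera_info(name): a dict with "fx", "fy", "cx", "cy" (pixels), "D" ([k1, k2, p1, p2, k3] as OpenCV has them; the pictures are not rectified), "origin" and "rotation" of the camera in the world. Camera axes: x right, y down, z forward; pixel columns grow to the right and rows downward; lengths in m; the calibration is good to about 2 mm. A picture is of the moment at which its call begins. camera_info takes no time and is no camera call.
- hand_in(): hands the job in, once; it reports no verdict.
The state is a dict: "clock": time; "joint_pos": joint angles; "joint_velocities": joint speeds; "tau": joint torques, N m; "position": TCP position; "ee_rot": TCP orientation; "ft_force": force on the tool from outside, world axes, zero at the start; "torque": the same for the moment, N m; "grip_width": opening from 0.0 (shut) to 1.0 (fully open).
Only numpy, scipy, OpenCV 4.12 (cv2) and the standard library are available. Lean on these libraries where they do the work, as an engineer would, in place of code of your own. Each camera call takes 0.05 s, during which the arm holds its last target. There are 200 camera calls.

## Task

The two red sprinkle tubs look alike, but one holds more: find out which on the green two-pan scale. Stand one tub in the snug brass ring on each pan, fully home on the pan and gently, feeling for the ring (a push on the scale of more than two kilograms spoils its knife edges), let go and let the beam settle. Then stand the heavier tub in the empty well of the wooden rack, leave the lighter one in its ring, and disturb nothing else.

Things in the scene. Friction and masses are not known exactly. Their poses are not given: they have to be found in the camera images.
- tub_a_mid (a point): centre (35 mm above the underside) of the first red sprinkle tub: upright cylinder 70 mm tall, body 42 mm in diameter, white cap (top 15 mm) 44 mm; z is its axis. Looks like the other red tub; each weighs 60 to 200 g, differently every time, and only weighing shows which is heavier. Starts on the table; grasp it across the body
- tub_b_mid (a point): the same point of the second red sprinkle tub, same shape and sizes
- tub_yellow_mid (a point): the same point of a yellow sprinkle tub, same shape and sizes, that stands in the other well of the rack and stays there
- scale: green equal-arm dough scale, fixed to the table; origin under its middle on the table, x points away from the dial, y along the beam to the left pan, z up. Foot 100 x 280 mm; dial housing in the middle 72 mm wide, 117 mm tall. Two steel pans with thin grey mats, 100 mm in diameter, centred 125 mm to either side, stay level and rise and sink in turn
- pan_l_seat (a point): centre of the top of the left (+y) pan, where a tub's underside rests; 64 mm above the table when level, 54 at the buffered lower stop, 74 at the upper. On it a brass locating ring is held by magnets (slips at 5 N): inner diameter 43.8 mm, outer 51.8, 8 mm high, no lead-in, and up to 2.5 mm off centre in x and in y, not measured. A tub that misses stands on the ring, 8 mm high
- pan_r_seat (a point): the same point of the right (-y) pan, with its own ring. A tub on a ring must be slid about lightly till it drops in. An empty pan yields to a touch and sinks to its stop; with the other pan loaded it stands at its upper stop and yields when pushed with more than that load's weight
- beam (a joint): tilt of the scale's beam and red pointer in rad: 0 level (both pans empty), positive when the left pan is down, +0.08 left pan at its lower stop, -0.08 right pan at its lower stop. A pan moves 1.25 mm per 0.01 rad. A difference of 1 g tips it all the way, but then slowly, in up to 3 s
- rack_well (a point): centre of the floor, 14 mm above the table, of the empty well of a pale wooden rack: block 74 x 174 x 30 mm fixed to the table, with two round wells, 49 mm in diameter and 16 mm deep, 86 mm apart along its y. The rack's x is across it. The other well, at -86 mm along y, holds the yellow tub
- timer: red and white kitchen timer, 62 mm in diameter, 58 mm tall, bystander; origin at the centre of its underside
- star: steel star-shaped biscuit cutter, 57 x 55 x 22 mm, bystander; origin at the centre of its underside
- bell: steel bell-shaped biscuit cutter, 84 x 70 x 25 mm, bystander; origin at the centre of its underside
- teaspoon: steel teaspoon, 139 x 30 x 10 mm, bystander; origin at the centre of its underside
Things that resemble listed ones, but are neither listed nor needed, are in the scene too. Leave any blue or purple look-alike of the part that bears tub_a_mid alone.

How it is judged:
By the outcome, as a careful person would: the job done as asked, in the order asked, and still so for the second after the job is handed in, with the robot touching nothing.
It also fails if it takes over 72 s, if anything falls off the work surface, if the arm or the gripper's body presses on something with over 40 N, if the wrist force passes 120 N, or if a joint passes its speed limit or range.

## Working session

There is one attempt and no reset: what is moved stays moved. The work goes in short steps, Python scripts to look and compute and a tool call to move; the robot and the scene stay as the last step left them, time stands still between calls to the robot, and variables do not carry over. Pictures are saved under pics/ and viewed, about 8 in all and at most 12, crops included, and the job is handed in when it is done.

Besides the shell and the picture viewer there is one more tool, called after "Call:" as a command line: name --argument value ..., lists and objects as JSON in quotes. move_arm: Moves the arm, as the interface text tells. Its arguments: {"type":"object","properties":{"moves":{"type":"array","items":{"type":"array"}},"squeeze":{"type":"number"}},"required":["moves"]}

```bash
ls; mkdir -p pics; python3 - <<'E'
from workcell import *
import cv2
for n in("scene","top"):
    cv2.imwrite(f"pics/{n}0.png",cv2.cvtColor(camera(n),cv2.COLOR_RGB2BGR)); print(n,camera_info(n))
print(get_obs())
E
```

```text
pics
scene {'fx': 471.66252861626833, 'fy': 471.66252861626833, 'cx': 273.5235105650734, 'cy': 210.9141022925299, 'D': array([-0.12247787,  0.        ,  0.        ,  0.        ,  0.        ]), 'origin': array([-0.12514993, -0.74150276,  0.70779016]), 'rotation': array([ 0.83045982, -0.28584531,  0.15004692, -0.45399876])}
top {'fx': 450.17491189186734, 'fy': 450.17491189186734, 'cx': 275.03206921306105, 'cy': 216.29854677062616, 'D': array([-0.08292903,  0.        ,  0.        ,  0.        ,  0.        ]), 'origin': array([0.29705158, 0.03787903, 1.22419254]), 'rotation': array([-0.70457409,  0.70491116, -0.0564965 ,  0.05902322])}
{'clock': 0.1, 'joint_pos': array([-1.32462096,  0.33280729, -0.06468259,  1.46084068,  0.02160406,
        1.34992339, -0.08847012]), 'joint_velocities': array([ 3.49306211e-04, -3.73591970e-03, -1.00420122e-03, -3.77184363e-05,
        2.81934888e-04, -4.80846518e-04, -8.59180872e-05]), 'tau': array([ 1.26156177e-03, -6.26748848e+01,  4.89813555e-02, -3.92431748e+01,
        1.63881032e-02,  6.84056766e-03, -2.07182836e-05]), 'position': array([0.16588527, 0.60218943, 0.19650431]), 'ee_rot': array([ 1.33967071e-01,  9.90985576e-01, -6.39523911e-04, -5.21117218e-05]), 'ft_force': array([0.07558228, 0.26981648, 0.0530619 ]), 'torque': array([-0.02417612, -0.00441241,  0.0283973 ]), 'grip_width': 1.0042609187490663}
```

View pics/scene0.png

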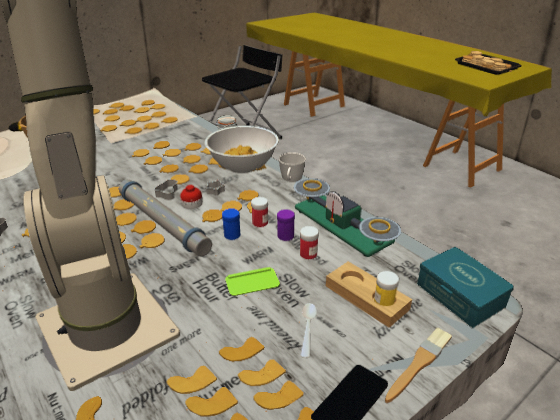

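View pics/top0.png

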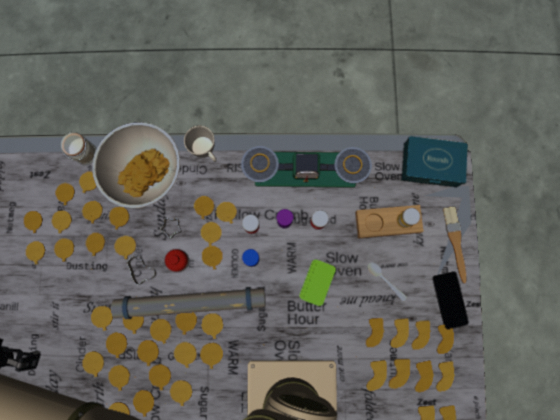

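The first two views show red tubs at top-view (251,224) and (320,219), with a purple look-alike between them at (285,217). The pans are at (261,164) and (353,164), and the empty rack well is at (373,223).

```bash
cat > h.py <<'E'
import numpy as np, cv2
from scipy.spatial.transform import Rotation as R
from workcell import *
def ray(n,uv):
    c=camera_info(n); K=np.array([[c['fx'],0,c['cx']],[0,c['fy'],c['cy']],[0,0,1]])
    p=cv2.undistortPoints(np.array(uv,float).reshape(-1,1,2),K,c['D']).reshape(-1,2)
    d=R.from_quat(c['rotation']).apply(np.c_[p,np.ones(len(p))]); return c['origin'],d
def onz(n,uv,z):
    o,d=ray(n,uv); return o+d*((z-o[2])/d[:,2])[:,None]
def proj(n,P):
    c=camera_info(n); K=np.array([[c['fx'],0,c['cx']],[0,c['fy'],c['cy']],[0,0,1]])
    Rm=R.from_quat(c['rotation']).inv(); 
    return cv2.projectPoints(Rm.apply(np.atleast_2d(P)-c['origin']),np.zeros(3),np.zeros(3),K,c['D'])[0].reshape(-1,2)
def rgb(n): return cv2.cvtColor(camera(n),cv2.COLOR_RGB2BGR)
def crop(im,x0,y0,x1,y1,s): return cv2.resize(im[y0:y1,x0:x1],None,fx=s,fy=s,interpolation=cv2.INTER_CUBIC)
E
python3 - <<'E'
from h import *
t=cv2.imread("pics/top0.png"); s=cv2.imread("pics/scene0.png")
a=crop(t,235,140,435,240,4); b=crop(s,215,170,415,320,3)
cv2.imwrite("pics/c_top.png",a); cv2.imwrite("pics/c_scene.png",b)
for nm,uv,z in[("tubA",(251,224),.07),("tubB",(320,219),.07),("purple",(285,217),.07),("panL",(261,164),.072),("panR",(353,164),.072),("well",(373,223),.03),("yel",(411,217),.084)]:
    print(nm,onz("top",uv,z).round(4))
# masks
hsv=cv2.cvtColor(t,cv2.COLOR_BGR2HSV)
for nm,lo,hi in[("green",(60,80,30),(95,255,200)),("wood",(8,60,110),(22,200,255))]:
    m=cv2.inRange(hsv[140:245,235:435],lo,hi)
    cs=cv2.findContours(m,cv2.RETR_EXTERNAL,cv2.CHAIN_APPROX_NONE)[0]
    for c in cs:
        if cv2.contourArea(c)>150: print(nm,cv2.contourArea(c),cv2.minAreaRect(c+np.array([235,140])))
E
```

```text
tubA [[0.4673 0.1043 0.07  ]]
tubB [[ 0.4803 -0.0748  0.07  ]]
purple [[0.4857 0.0161 0.07  ]]
panL [[0.6276 0.0791 0.072 ]]
panR [[ 0.6277 -0.1649  0.072 ]]
well [[ 0.4756 -0.2214  0.03  ]]
yel [[ 0.4831 -0.3093  0.084 ]]
green 1904.0 ((304.5, 169.0), (34.0, 99.0), 90.0)
wood 1628.5 ((389.8276062011719, 220.43104553222656), (27.072826385498047, 64.5263442993164), 85.2363510131836)
```

View pics/c_top.png

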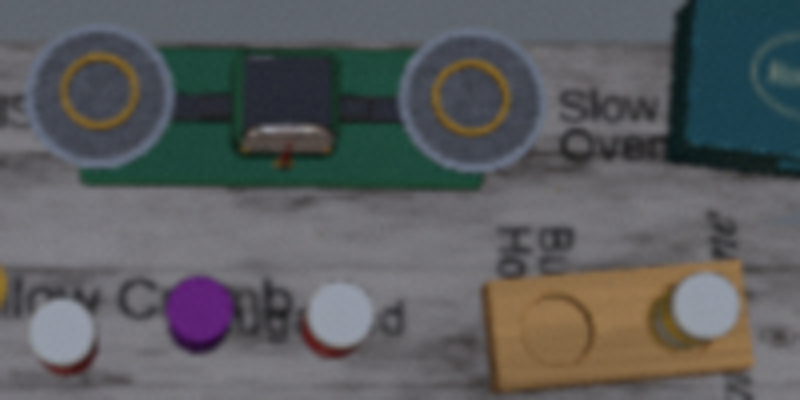

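View pics/c_scene.png

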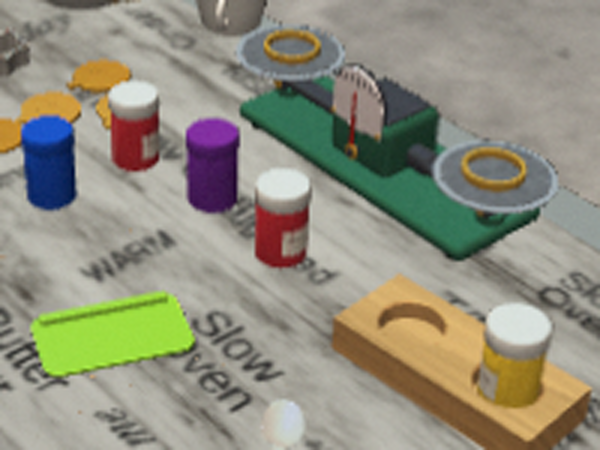

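```bash
cat > m.py <<'E'
from h import *
def fit(m,off,s,conv=True):
    cs=cv2.findContours(m,cv2.RETR_EXTERNAL,cv2.CHAIN_APPROX_NONE)[0]
    c=max(cs,key=cv2.contourArea); h=cv2.convexHull(c)
    e=cv2.fitEllipse(h); f=lambda p:((p[0]+.5)/s-.5+off[0],(p[1]+.5)/s-.5+off[1])
    return f(e[0]),(e[1][0]/s,e[1][1]/s)
def win(im,cx,cy,r,s=4): 
    x0,y0=int(cx-r),int(cy-r); return crop(im,x0,y0,x0+2*r,y0+2*r,s),(x0,y0)
def brass(im,cx,cy,r=14):
    w,o=win(im,cx,cy,r); hsv=cv2.cvtColor(w,cv2.COLOR_BGR2HSV); return fit(cv2.inRange(hsv,(12,90,70),(32,255,255)),o,4)
def cap(im,cx,cy,r=12,v=140):
    w,o=win(im,cx,cy,r); hsv=cv2.cvtColor(w,cv2.COLOR_BGR2HSV); return fit(cv2.inRange(hsv,(0,0,v),(180,60,255)),o,4)
E
python3 - <<'E'
from m import *
t=cv2.imread("pics/top0.png"); s=cv2.imread("pics/scene0.png")
for nm,c in [("ringL",(260,162.5)),("ringR",(352.5,164))]:
    p,d=brass(t,*c); print(nm,p,d,onz("top",[p],.071).round(4))
for nm,c in [("ringL",(312,185.5)),("ringR",(379.5,226))]:
    p,d=brass(s,*c); print(nm,p,d,onz("scene",[p],.070).round(4))
for v in(140,165):
  for nm,c,z in [("A",(250.5,223),.07),("B",(319.5,218),.07),("Y",(411,217),.084)]:
    p,d=cap(t,*c,v=v); print(nm,v,p,d,onz("top",[p],z-.002).round(4))
for nm,c,z in [("A",(259.7,203),.07),("B",(309.5,232),.07),("Y",(387.5,276),.084)]:
    print(nm,"scene",onz("scene",[c],z).round(4))
# rack corners in top (crop px/4+off)
cr=np.array([(486,284),(742,262),(752,368),(500,391)])/4+[235,140]
P=onz("top",cr,.03); print(P.round(4), P.mean(0), [np.linalg.norm(P[i]-P[(i+1)%4]).round(3) for i in range(4)])
wl=np.array([[557,331]])/4+[235,140]; print("well rim",onz("top",wl,.03).round(4))
w=np.array([[413,323]])/3+[215,170]; print("well rim scene",onz("scene",w,.03).round(4))
print("foot",onz("top",np.array([[80,184],[482,188]])/4+[235,140],.02).round(4))
# pans from top
print("pans",onz("top",np.array([[101,96],[471,100]])/4+[235,140],.064).round(4))
E
```

```text
ringL (259.42431640625, 162.3722791671753) (19.26340675354004, 19.48585319519043) [[0.6324 0.0834 0.071 ]]
ringR (352.2257385253906, 163.99748706817627) (19.247894287109375, 19.637075424194336) [[ 0.6279 -0.163   0.071 ]]
ringL (311.7918291091919, 185.1571445465088) (11.7071533203125, 19.585975646972656) [[0.633  0.0811 0.07  ]]
ringR (379.09870624542236, 225.93664073944092) (14.838338851928711, 22.292709350585938) [[ 0.6289 -0.165   0.07  ]]
A 140 (249.74304676055908, 222.39209270477295) (15.324328422546387, 15.822996139526367) [[0.4719 0.1077 0.068 ]]
B 140 (319.71693897247314, 217.69519805908203) (15.500947952270508, 15.934995651245117) [[ 0.4841 -0.0743  0.068 ]]
Y 140 (411.3949737548828, 215.71136093139648) (15.380146026611328, 15.745759010314941) [[ 0.4868 -0.3111  0.082 ]]
A 165 (249.90881156921387, 222.2937831878662) (13.258162498474121, 13.591897010803223) [[0.4721 0.1073 0.068 ]]
B 165 (319.7237663269043, 217.89066314697266) (13.138057708740234, 13.404012680053711) [[ 0.4836 -0.0743  0.068 ]]
Y 165 (411.44298458099365, 215.41166305541992) (12.335305213928223, 13.616145133972168) [[ 0.4876 -0.3113  0.082 ]]
A scene [[0.4679 0.0954 0.07  ]]
B scene [[ 0.4829 -0.0801  0.07  ]]
Y scene [[ 0.4915 -0.3082  0.084 ]]
[[ 0.5085 -0.1778  0.03  ]
 [ 0.5236 -0.3536  0.03  ]
 [ 0.4509 -0.3566  0.03  ]
 [ 0.4358 -0.1851  0.03  ]] [ 0.47969589 -0.26825641  0.03      ] [np.float64(0.176), np.float64(0.073), np.float64(0.172), np.float64(0.073)]
well rim [[ 0.4763 -0.2249  0.03  ]]
well rim scene [[ 0.4813 -0.2264  0.03  ]]
foot [[ 0.5801  0.0971  0.02  ]
 [ 0.5772 -0.1789  0.02  ]]
pans [[ 0.6299  0.0814  0.064 ]
 [ 0.6272 -0.1655  0.064 ]]
```

```bash
cat > plan.py <<'E'
from h import *
def plan(p,psi,tgt,n,nturn,turn,u=2):
    """rows from p to tgt in n equal steps; psi: tool-y yaw (deg), turned by `turn` deg/row about tool z in the first nturn rows"""
    p=np.array(p,float)
    for i in range(n):
        d=(np.array(tgt)-p)/(n-i); s,c=np.sin(np.radians(psi)),np.cos(np.radians(psi))
        t=np.round(np.array([-s*d[0]+c*d[1],c*d[0]+s*d[1],-d[2]])/.025,u)
        w=turn if i<nturn else 0
        print([t.tolist(),[0,0,w]])
        t=t*.025; p=p+[-s*t[0]+c*t[1],c*t[0]+s*t[1],-t[2]]; psi-=w
    print(p,psi)
E
python3 - <<'E'
from plan import *
print("blue",onz("top",[(250.5,257)],.07))
plan([.1659,.6022,.1965],74.6,[.4715,.1065,.12],23,7,10.6)
E
```

```text
blue [[0.38183663 0.1049002  0.07      ]]
[[-0.74, -0.69, 0.13], [0, 0, 10.6]]
[[-0.86, -0.54, 0.13], [0, 0, 10.6]]
[[-0.94, -0.38, 0.13], [0, 0, 10.6]]
[[-0.99, -0.2, 0.13], [0, 0, 10.6]]
[[-1.01, -0.01, 0.13], [0, 0, 10.6]]
[[-1.0, 0.18, 0.13], [0, 0, 10.6]]
[[-0.95, 0.36, 0.13], [0, 0, 10.6]]
[[-0.87, 0.53, 0.13], [0, 0, 0]]
[[-0.87, 0.53, 0.13], [0, 0, 0]]
[[-0.86, 0.52, 0.13], [0, 0, 0]]
[[-0.87, 0.53, 0.14], [0, 0, 0]]
[[-0.86, 0.52, 0.13], [0, 0, 0]]
[[-0.87, 0.53, 0.14], [0, 0, 0]]
[[-0.86, 0.52, 0.13], [0, 0, 0]]
[[-0.87, 0.53, 0.14], [0, 0, 0]]
[[-0.86, 0.52, 0.13], [0, 0, 0]]
[[-0.87, 0.53, 0.14], [0, 0, 0]]
[[-0.86, 0.52, 0.13], [0, 0, 0]]
[[-0.87, 0.53, 0.14], [0, 0, 0]]
[[-0.86, 0.52, 0.13], [0, 0, 0]]
[[-0.87, 0.53, 0.14], [0, 0, 0]]
[[-0.86, 0.52, 0.13], [0, 0, 0]]
[[-0.87, 0.53, 0.14], [0, 0, 0]]
[0.47156976 0.10644523 0.12      ] 0.3999999999999879
```

Call:
move_arm --moves '[[[-0.74, -0.69, 0.13], [0, 0, 10.6], 0.8], [[-0.86, -0.54, 0.13], [0, 0, 10.6], 0.8], [[-0.94, -0.38, 0.13], [0, 0, 10.6], 0.8], [[-0.99, -0.2, 0.13], [0, 0, 10.6], 0.8], [[-1.0, 0, 0.13], [0, 0, 10.6], 0.8]]' --squeeze 30

```text
clock: 0.72
position: [0.2326, 0.4942, 0.1805]
ee_rot: [0.565, 0.825, -0.0, 0.0]
ft_force: [-0.9, 0.3, 0.2]
grip_width: 0.802
```

Call:
move_arm --moves '[[[-1.0, 0.18, 0.13], [0, 0, 10.6], 0.75], [[-0.95, 0.36, 0.13], [0, 0, 10.6], 0.75], [[-0.87, 0.53, 0.13], [0, 0, 0], 0.75], [[-0.87, 0.53, 0.13], [0, 0, 0], 0.75], [[-0.87, 0.53, 0.13], [0, 0, 0], 0.75]]'

```text
clock: 1.35
position: [0.2995, 0.386, 0.1643]
ee_rot: [0.705, 0.71, -0.0, 0.0]
ft_force: [1.0, 0.0, 0.4]
grip_width: 0.753
```

Call:
move_arm --moves '[[[-0.87, 0.53, 0.13], [0, 0, 0], 0.75], [[-0.87, 0.53, 0.13], [0, 0, 0], 0.75], [[-0.87, 0.53, 0.13], [0, 0, 0], 0.75], [[-0.87, 0.53, 0.13], [0, 0, 0], 0.75], [[-0.87, 0.53, 0.13], [0, 0, 0], 0.75]]'

```text
clock: 1.98
position: [0.3665, 0.2778, 0.1481]
ee_rot: [0.705, 0.71, -0.0, -0.0]
ft_force: [0.9, -0.2, 0.1]
grip_width: 0.748
```

Call:
move_arm --moves '[[[-0.86, 0.53, 0.14], [0, 0, 0], 0.75], [[-0.86, 0.53, 0.14], [0, 0, 0], 0.75], [[-0.86, 0.53, 0.14], [0, 0, 0], 0.75], [[-0.86, 0.53, 0.14], [0, 0, 0], 0.75], [[-0.86, 0.53, 0.14], [0, 0, 0], 0.75]]'

```text
clock: 2.6
position: [0.4334, 0.1709, 0.1307]
ee_rot: [0.705, 0.71, -0.0, -0.0]
ft_force: [0.1, -0.1, -0.2]
grip_width: 0.755
```

Call:
move_arm --moves '[[[-0.85, 0.52, 0.14], [0, 0, 0], 0.75], [[-0.85, 0.52, 0.14], [0, 0, 0], 0.75], [[-0.85, 0.51, 0.14], [0, 0, 0], 0.75], [[0, 0, 0], [0, 0, 0], 0.75]]'

```text
clock: 3.1
position: [0.4727, 0.1064, 0.1201]
ee_rot: [0.706, 0.708, -0.0, 0.0]
ft_force: [-0.6, -1.2, -0.4]
grip_width: 0.753
```

```bash
python3 - <<'E'
from m import *
o=get_obs(); print(o['position'],o['ee_rot'],o['torque'])
s=rgb("scene"); t=rgb("top")
cv2.imwrite("pics/s1.png",np.hstack([crop(s,210,150,340,270,3),crop(t,200,150,330,270,3)]))
E
```

```text
[0.47274712 0.10639182 0.12006349] [ 7.05746437e-01  7.08464349e-01 -4.70911674e-04  1.05183452e-04] [0.08611974 0.04481474 0.0106018 ]
```

View pics/s1.png

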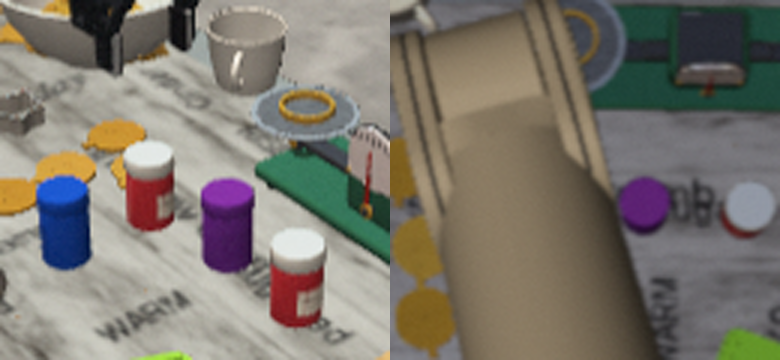

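```bash
python3 - <<'E'
from m import *
print(proj("scene",[[.435,.106,.12],[.51,.106,.12],[.472,.1065,.07],[.472,.1065,0],[.472,.106,.12],[.484,-.0745,.07]]))
# red-body / cap extents in the scene for A
s=cv2.imread("pics/scene0.png")
for c,z in(((259.5,203),.068),((309.3,232),.068),((387.5,280),.082)):
    p,d=cap(s,*c,v=140,r=14); print(p,d,onz("scene",[p],z-.006))
E
```

```text
[[245.98993222 188.51497387]
 [270.01233264 179.31579976]
 [258.45767636 200.69514359]
 [259.18587184 223.10077826]
 [258.03140908 183.90078644]
 [308.26211011 230.75143477]]
(263.9756565093994, 200.19427490234375) (25.08099365234375, 36.74248504638672) [[0.49225073 0.1101331  0.062     ]]
(308.87660217285156, 230.8415412902832) (22.902130126953125, 40.80827713012695) [[ 0.49253463 -0.06731861  0.062     ]]
(389.3963813781738, 278.1883201599121) (20.65818214416504, 39.94625473022461) [[ 0.49726709 -0.30960702  0.076     ]]
```

```bash
python3 - <<'E'
from m import *
s=rgb("scene"); cv2.imwrite("pics/s2.png",crop(s,225,110,325,210,6))
E
```

```text
(no output)
```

View pics/s2.png

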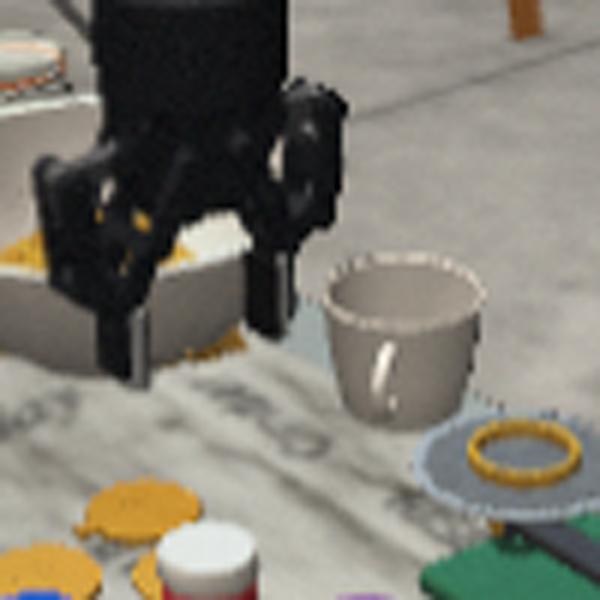

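Call:
move_arm --moves '[[[0, 0, 0.8], [0, 0, 0], 0.75], [[0, 0, 0.8], [0, 0, 0], 0.75], [[0, 0, 0.8], [0, 0, 0], 0.75], [[0, 0, 0], [0, 0, 0], 0.75]]'

```text
clock: 3.75
position: [0.4711, 0.1087, 0.0595]
ee_rot: [0.704, 0.71, -0.001, -0.001]
ft_force: [0.2, -1.0, -0.0]
grip_width: 0.753
```

```bash
python3 - <<'E'
from m import *
s=rgb("scene"); cv2.imwrite("pics/s3.png",crop(s,220,150,300,230,6))
print(proj("top",[[.166,.602,.197],[.166,.602,.24]]), get_obs()['torque'],get_obs()['ft_force'])
E
```

```text
[[ 29.83124678 346.24450072]
 [ 19.54983959 348.46479516]] [ 0.05413796  0.02115777 -0.02725792] [0.06245799 0.20776294 0.66291761]
```

View pics/s3.png

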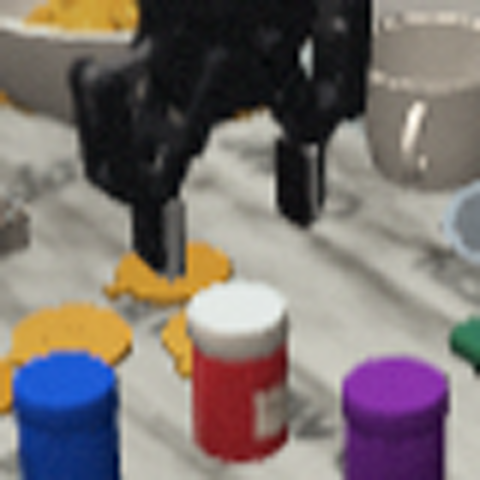

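Call:
move_arm --moves '[[[0, 0, 0.5], [0, 0, 0], 0.75], [[0, 0, 0.5], [0, 0, 0], 0.75], [[0, 0, 0.5], [0, 0, 0], 0.75], [[0, 0, 0], [0, 0, 0], 0.75]]'

```text
clock: 4.3
position: [0.4717, 0.1078, 0.0218]
ee_rot: [0.705, 0.71, -0.001, -0.0]
ft_force: [0.1, -0.6, 0.2]
grip_width: 0.748
```

```bash
python3 - <<'E'
from m import *
s=rgb("scene"); cv2.imwrite("pics/s4.png",crop(s,220,150,300,230,6))
for i in range(3): camera("top"); print(get_obs()['position'],get_obs()['ft_force'])
E
```

```text
[0.47250207 0.10806636 0.02290269] [ 0.5133167  -0.08509761  0.87712055]
[0.47266542 0.10816011 0.0231422 ] [ 0.52355652  0.23842209 -0.23647625]
[0.47276839 0.10823013 0.02327029] [1.0052317  0.13667738 0.11030989]
```

View pics/s4.png

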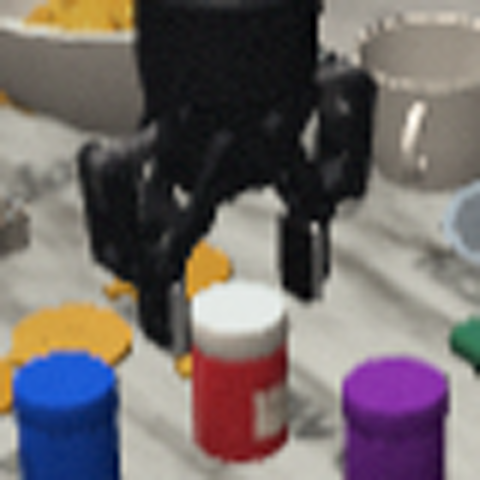

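Call:
move_arm --moves '[[[0, 0, 0], [0, 0, 0], 0.6], [[0, 0, 0], [0, 0, 0], 0.5], [[0, 0, 0], [0, 0, 0], 0.45], [[0, 0, 0], [0, 0, 0], 0.45], [[0, 0, 0], [0, 0, 0], 0.45]]' --squeeze 20

```text
clock: 5.12
position: [0.4728, 0.1083, 0.0234]
ee_rot: [0.705, 0.71, 0.0, 0.0]
ft_force: [-1.6, -1.1, 6.4]
grip_width: 0.504
```

```bash
python3 - <<'E'
from m import *
s=rgb("scene"); cv2.imwrite("pics/s5.png",crop(s,220,150,300,230,6))
for i in range(3): camera("top"); print(get_obs()['position'],get_obs()['ft_force'],get_obs()['grip_width'])
E
```

```text
[0.47276919 0.1083273  0.02339122] [-1.77603589 -0.77727871  5.54576449] 0.4962596058644536
[0.47275051 0.10828777 0.02337293] [-1.85330465 -0.76722839  5.48788051] 0.5039913447570504
[0.47275036 0.10832953 0.02337947] [-0.71239295 -0.68808525  5.27532752] 0.5073590105772282
```

View pics/s5.png

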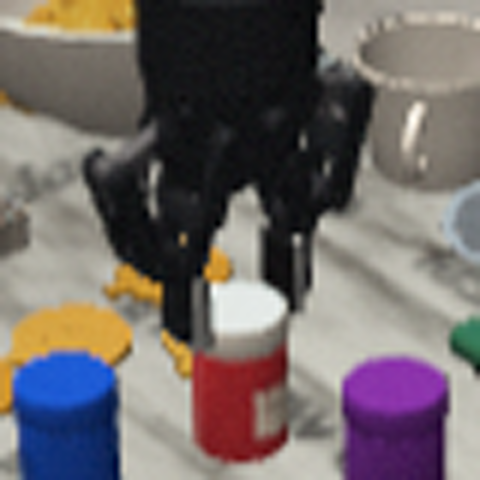

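The jaws closed on the white cap, at image (205,330) in the crop, not on the body. The fingertips are therefore about 35 mm higher than the reported TCP height suggests. I'll open, go lower in steps while watching the force, and grip the body.

Call:
move_arm --moves '[[[0, 0, 0], [0, 0, 0], 0.75], [[0, 0, 0], [0, 0, 0], 0.75], [[0, 0, 0.4], [0, 0, 0], 0.75], [[0, 0, 0.4], [0, 0, 0], 0.75], [[0, 0, 0], [0, 0, 0], 0.75]]'

```text
clock: 5.95
position: [0.4716, 0.1078, 0.0018]
ee_rot: [0.705, 0.71, -0.001, -0.0]
ft_force: [0.5, 0.3, -0.5]
grip_width: 0.752
```

```bash
python3 - <<'E'
from m import *
s=rgb("scene"); cv2.imwrite("pics/s6.png",crop(s,220,150,300,230,6))
for z in (.02,.04,.055,.07): print(z,((proj("scene",[[.44,.108,z],[.505,.108,z]])-[220,150])*6).round().tolist())
o=get_obs();print(o['position'],o['ft_force'],o['grip_width'],o['joint_pos'])
E
```

```text
0.02 [[172.0, 425.0], [292.0, 374.0]]
0.04 [[171.0, 386.0], [291.0, 336.0]]
0.055 [[169.0, 357.0], [290.0, 307.0]]
0.07 [[168.0, 327.0], [290.0, 278.0]]
[0.47200713 0.10788964 0.00233332] [ 1.04241932 -0.75973234  0.43057843] 0.7494061671999093 [-0.78584139  0.25856792  0.51813449  2.05080893 -0.16554148  0.87300588
 -0.16818993]
```

View pics/s6.png

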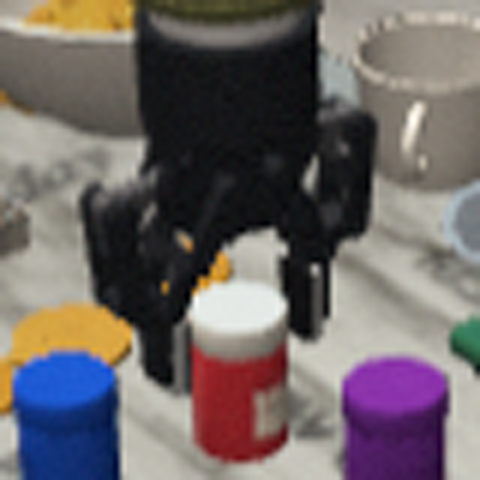

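The tips are at about z = 39 mm, at crop (168,390) and (305,337), while the report says 2 mm. That confirms a reporting offset of about 28 mm plus the swing-back of the open pads. I'll go lower while watching for contact, then grip the body.

Call:
move_arm --moves '[[[0, 0, 0.15], [0, 0, 0], 0.75], [[0, 0, 0.15], [0, 0, 0], 0.75], [[0, 0, 0], [0, 0, 0], 0.75]]'

```text
clock: 6.38
position: [0.4723, 0.1081, -0.0048]
ee_rot: [0.705, 0.71, -0.0, -0.0]
ft_force: [0.5, 0.2, -0.4]
grip_width: 0.746
```

Call:
move_arm --moves '[[[0, 0, 0.15], [0, 0, 0], 0.75], [[0, 0, 0.15], [0, 0, 0], 0.75], [[0, 0, 0], [0, 0, 0], 0.75]]'

```text
clock: 6.75
position: [0.4722, 0.1081, -0.0124]
ee_rot: [0.705, 0.71, -0.0, -0.0]
ft_force: [0.5, 0.1, 0.5]
grip_width: 0.75
```

Call:
move_arm --moves '[[[0, 0, 0], [0, 0, 0], 0.5], [[0, 0, 0], [0, 0, 0], 0.4], [[0, 0, 0], [0, 0, 0], 0.4], [[0, 0, 0], [0, 0, 0], 0.4], [[0, 0, 0], [0, 0, 0], 0.4]]' --squeeze 20

```text
clock: 7.38
position: [0.4725, 0.1082, -0.012]
ee_rot: [0.705, 0.71, 0.0, -0.0]
ft_force: [0.7, 0.2, 2.8]
grip_width: 0.503
```

```bash
python3 - <<'E'
from h import *
for i in range(4):
    camera("top"); o=get_obs();print(o['position'],o['ft_force'],o['torque'],o['grip_width'])
E
```

```text
[ 0.47254706  0.10824974 -0.01194885] [-0.86336502 -0.08203467  3.27843926] [-0.04395918  0.28094278 -0.0231592 ] 0.5046250827544781
[ 0.47252807  0.10822709 -0.01195746] [-0.62652405  0.48590243  3.8608322 ] [-0.08018365  0.24069169 -0.05110084] 0.5009050883392651
[ 0.47254401  0.10823331 -0.0119665 ] [-1.97666796  0.10516568  3.42633893] [-0.065438    0.19539837 -0.0141527 ] 0.5056726831622699
[ 0.47252412  0.10823471 -0.01198606] [-0.45516355 -0.29948001  3.506522  ] [-0.07354301  0.23031542  0.02254993] 0.502052103213134
```

Call:
move_arm --moves '[[[0, 0, -0.3], [0, 0, 0], 0.4], [[0, 0, -0.8], [0, 0, 0], 0.4], [[0, 0, -1], [0, 0, 0], 0.4], [[0, 0, -1], [0, 0, 0], 0.4], [[0, 0, -1], [0, 0, 0], 0.4]]' --squeeze 25

```text
clock: 8.2
position: [0.4723, 0.108, 0.0915]
ee_rot: [0.705, 0.71, -0.0, -0.0]
ft_force: [0.6, 0.4, -1.7]
grip_width: 0.501
```

Call:
move_arm --moves '[[[-0.1, 0.6, -0.5], [0, 0, 0], 0.4], [[-0.16, 0.98, 0], [0, 0, 0], 0.4], [[-0.16, 0.97, 0], [0, 0, 0], 0.4], [[-0.16, 0.97, 0], [0, 0, 0], 0.4], [[-0.16, 0.97, 0], [0, 0, 0], 0.4]]'

```text
clock: 8.82
position: [0.5854, 0.0903, 0.103]
ee_rot: [0.705, 0.71, -0.0, -0.0]
ft_force: [-0.1, -0.2, -0.3]
grip_width: 0.498
```

Call:
move_arm --moves '[[[-0.16, 0.97, 0], [0, 0, 0], 0.4], [[-0.16, 0.96, 0], [0, 0, 0], 0.4], [[0, 0, 0], [0, 0, 0], 0.4], [[0, 0, 0], [0, 0, 0], 0.4]]'

```text
clock: 9.32
position: [0.6325, 0.0828, 0.1028]
ee_rot: [0.705, 0.71, -0.0, -0.0]
ft_force: [-0.1, 0.2, -1.5]
grip_width: 0.504
```

```bash
python3 - <<'E'
from h import *
s=rgb("scene"); cv2.imwrite("pics/s7.png",crop(s,270,130,370,230,6))
for i in range(4):
    camera("top"); o=get_obs();print(o['position'],o['ee_rot'],o['ft_force'],o['torque'],o['grip_width'])
E
```

```text
[0.63249714 0.08314504 0.1030462 ] [ 7.04512188e-01  7.09691833e-01  1.56539820e-05 -2.79804592e-04] [-0.49486424 -0.83349813 -1.27744068] [-0.03079592  0.01274903 -0.02139104] 0.496139463191704
[0.63256579 0.08318749 0.10311679] [ 7.04496632e-01  7.09707274e-01  1.08258004e-04 -2.63532757e-04] [ 0.18604426  0.35138991 -1.65474554] [-0.0026652   0.06182014  0.01411197] 0.4964547713679206
[0.6326619  0.08318331 0.10315469] [ 7.04480769e-01  7.09723025e-01  1.68796046e-04 -2.13977617e-04] [ 0.28120789  0.82387541 -1.00122852] [-0.00730732  0.0704686   0.00777473] 0.5019652995635875
[0.63278094 0.08311566 0.10316715] [ 7.04505557e-01  7.09698428e-01  1.89871706e-04 -1.59769991e-04] [ 0.11403064  0.32325613 -1.46287626] [-0.02757705 -0.01925401 -0.02354031] 0.4961227452821601
```

View pics/s7.png

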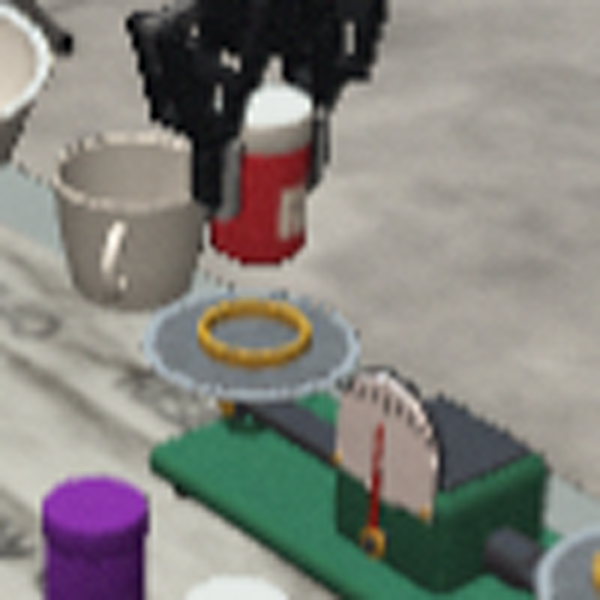

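```bash
python3 - <<'E'
from h import *
f=lambda P:((proj("scene",P)-[270,130])*6).round(1).tolist()
b=np.array([.633,.083,.115])
print("vertical tub: bottom,top",f([b,b+[0,0,.07]]))
for t in([.0122,0,.069],[0,-.0122,.069]): print("10deg tilt",t,f([b+t]))
print("ring ctr L",f([[.6327,.0827,.07]]))
s=cv2.imread("pics/scene0.png"); im=cv2.imread("pics/s7.png")
hsv=cv2.cvtColor(im,cv2.COLOR_BGR2HSV); m=cv2.inRange(hsv,(170,120,60),(180,255,255))|cv2.inRange(hsv,(0,150,60),(8,255,255))
m[280:]=0; ys=range(150,262,10)
for y in ys:
    x=np.where(m[y])[0]; print(y,x.min() if len(x) else None,x.max() if len(x) else None)
print("frame scale check: undeformed tub A at start", (proj("scene",[[.472,.1075,0],[.472,.1075,.07]])).round(1).tolist())
E
```

```text
vertical tub: bottom,top [[251.2, 241.5], [256.3, 98.4]]
10deg tilt [0.0122, 0, 0.069] [[277.2, 93.0]]
10deg tilt [0, -0.0122, 0.069] [[275.2, 109.9]]
ring ctr L [[247.9, 329.7]]
150 302 309
160 241 308
170 240 308
180 240 301
190 240 279
200 240 278
210 239 276
220 214 275
230 211 275
240 211 302
250 219 295
260 241 279
frame scale check: undeformed tub A at start [[259.0, 222.9], [258.2, 200.5]]
```

```bash
python3 - <<'E'
from h import *
import itertools
A=[(-1.32462096,0.33280729,-0.06468259,1.46084068,0.02160406,1.34992339,-0.08847012),(-0.78584139,0.25856792,0.51813449,2.05080893,-0.16554148,0.87300588,-0.16818993)]
o=get_obs(); A.append(tuple(o['joint_pos'])); print(np.round(o['joint_pos'],4))
Q=[[.133967,.9909856,-.00064,-.00005],[.705,.71,-.0005,0],o['ee_rot']]
best=[]
for sg in itertools.product([1,-1],repeat=7):
    rel=[R.from_euler('ZYZYZYZ',np.array(sg)*a) for a in A]
    T=[]
    # unknown base yaw B and tool C fixed: z-direction test only
    zs=[(r.as_matrix()[:,2]) for r in rel]
    best.append((sum(np.degrees(np.arccos(np.clip(-z[2],-1,1))) for z in zs),sg,[np.round(z,3).tolist() for z in zs]))
best.sort(key=lambda b:b[0]); 
for b in best[:4]: print(b)
E
```

```text
[-0.6276  0.4666  0.5654  1.5662 -0.2636  1.1855 -0.0037]Traceback (most recent call last):
  File "<stdin>", line 8, in <module>
  File "scipy/spatial/transform/_rotation.pyx", line 1413, in scipy.spatial.transform._rotation.Rotation.from_euler
ValueError: Expected axis specification to be a non-empty string of upto 3 characters, got ZYZYZYZ
```

```bash
cat > fk.py <<'E'
from h import *
import itertools
from functools import reduce
def rel(q,sg=(1,)*7): return reduce(lambda a,b:a*b,[R.from_euler('ZYZYZYZ'[i],sg[i]*q[i]) for i in range(7)])
A=[(-1.32462096,0.33280729,-0.06468259,1.46084068,0.02160406,1.34992339,-0.08847012),(-0.78584139,0.25856792,0.51813449,2.05080893,-0.16554148,0.87300588,-0.16818993)]
E
python3 - <<'E'
from fk import *
o=get_obs(); A.append(tuple(o['joint_pos']))
best=[]
for sg in itertools.product([1,-1],repeat=7):
    zs=[rel(a,sg).as_matrix()[:,2] for a in A]
    best.append((sum(np.degrees(np.arccos(np.clip(-z[2],-1,1))) for z in zs),sg,[np.degrees(np.arccos(np.clip(-z[2],-1,1))).round(1) for z in zs]))
best.sort(key=lambda b:b[0])
for b in best[:6]: print(b)
E
```

```text
(np.float64(0.17827366808409884), (1, 1, -1, 1, -1, 1, -1), [np.float64(0.1), np.float64(0.1), np.float64(0.0)])
(np.float64(0.17827366808409884), (1, -1, -1, -1, -1, -1, -1), [np.float64(0.1), np.float64(0.1), np.float64(0.0)])
(np.float64(0.17827366808409884), (-1, 1, 1, 1, 1, 1, 1), [np.float64(0.1), np.float64(0.1), np.float64(0.0)])
(np.float64(0.17827366808409884), (-1, -1, 1, -1, 1, -1, 1), [np.float64(0.1), np.float64(0.1), np.float64(0.0)])
(np.float64(0.1782736680873639), (1, 1, 1, 1, 1, 1, 1), [np.float64(0.1), np.float64(0.1), np.float64(0.0)])
(np.float64(0.1782736680873639), (1, 1, -1, 1, -1, 1, 1), [np.float64(0.1), np.float64(0.1), np.float64(0.0)])
```

```bash
python3 - <<'E'
from h import *
s=rgb("scene"); cv2.imwrite("pics/s8.png",s)
hsv=cv2.cvtColor(s,cv2.COLOR_BGR2HSV)
for y in range(88,178,2):
    r=''
    for x in range(285,345):
        h,S,v=hsv[y,x]
        r+='r' if S>130 and (h<8 or h>170) else '#' if v<45 else '+' if v<85 else 'W' if v>185 and S<40 else 'b' if 12<h<32 and S>100 else '.'
    print(y,r)
b=np.array([.633,.083,.0])
print(proj("scene",[b+[0,0,z] for z in(.1,.2,.3)]).round(1).tolist())
E
```

```text
88 +bbbbb+++++......................................++++bbbbb++
90 +bbbbb....bbbb.................................++++++bbbbbb+
92 .bbbbbbbbbbbb+b+............................+++b.....bbbbbb+
94 bbbbbbbbbbb..#++.b++++..................++++++++.....bbbbbb+
96 bbbb...........++++++++++++++++++++++++++++++##bbbbbbbbbbbb.
98 bb.bb...........++.++++++++++++++++++++++++++bbbbbbbbbbbbbb.
100 bb.b...........+++..........+++++++++.....++#+b........bbbb.
102 bbbb...........##+++.....................++##..........bbbb.
104 bbb............#######+++++........+++++#####..........bbbbb
106 ...............##############################..........bbbb.
108 ...............##############################...............
110 ...............##############################...............
112 ...............##############################...............
114 ...............#############################................
116 ...............#############################................
118 ................############################................
120 ................############################++..............
1
[... 1167 characters left out ...]
.
158 .................#####+..rrrrrrrrrrr+#......................
160 .................#####+.+rrrrrrrrrr.+..WWWW.................
162 .................#####+.+rrrrrrr.....WWWWW..................
164 ...................+++..+rrrrrr.....WWWWWW..................
166 ...................+....rrrrrrr......WWWWWWWW...............
168 ...WWW..............rrrrrrrrrrr.......W.WWW.................
170 ...WW.............+..rrrrrrrrrrrrrr.WWW.....................
172 ..WW...................rrrrrrrrrrr.WW.......................
174 ..W............................WWW..........................
176 ..............................WWWWWW........................
[[311.7, 175.2], [312.9, 141.1], [314.2, 104.1]]
```

The hand and tub are actually upright: the body columns 300–329 and the cap's right edge at 321 match the vertical prediction, and the near finger only made the tub look tilted. I'll descend with force checks.

Call:
move_arm --moves '[[[0, 0, 0.7], [0, 0, 0], 0.4], [[0, 0, 0.7], [0, 0, 0], 0.4], [[0, 0, 0.3], [0, 0, 0], 0.4], [[0, 0, 0.2], [0, 0, 0], 0.4], [[0, 0, 0], [0, 0, 0], 0.4]]'

```text
clock: 10.25
position: [0.6331, 0.0827, 0.0552]
ee_rot: [0.705, 0.71, -0.0, -0.0]
ft_force: [-0.1, -0.3, -0.1]
grip_width: 0.504
```

Call:
move_arm --moves '[[[0, 0, 0.1], [0, 0, 0], 0.4], [[0, 0, 0], [0, 0, 0], 0.4]]'

```text
clock: 10.5
position: [0.6332, 0.0828, 0.0531]
ee_rot: [0.705, 0.71, 0.0, 0.0]
ft_force: [-0.3, 0.1, -1.1]
grip_width: 0.503
```

```bash
cat > st.py <<'E'
from h import *
def st(n=4):
    F=[];T=[];P=[]
    for i in range(n):
        im=camera("scene"); o=get_obs();F.append(o['ft_force']);T.append(o['torque']);P.append(o['position'])
    print("t",round(o['clock'],2),"pos",np.mean(P,0).round(5),"F",np.mean(F,0).round(2),"T",np.mean(T,0).round(3),"w",round(o['grip_width'],3)); return im
if __name__=="__main__": st()
E
python3 st.py
```

```text
t 10.7 pos [0.63325 0.08285 0.05315] F [ 0.06  0.12 -0.76] T [-0.01  -0.008  0.017] w 0.501
```

Call:
move_arm --moves '[[[0, 0, 0.08], [0, 0, 0], 0.4], [[0, 0, 0], [0, 0, 0], 0.4], [[0, 0, 0], [0, 0, 0], 0.4]]'

```text
clock: 11.08
position: [0.6331, 0.0828, 0.0509]
ee_rot: [0.705, 0.71, -0.0, -0.0]
ft_force: [-0.4, -0.2, -0.1]
grip_width: 0.5
```

```bash
python3 st.py
```

```text
t 11.28 pos [0.63315 0.0828  0.05096] F [-0.13  0.41 -0.66] T [-0.019  0.006  0.021] w 0.501
```

Call:
move_arm --moves '[[[0, 0, 0.06], [0, 0, 0], 0.4], [[0, 0, 0], [0, 0, 0], 0.4], [[0, 0, 0], [0, 0, 0], 0.4]]'

```text
clock: 11.65
position: [0.6334, 0.083, 0.0497]
ee_rot: [0.705, 0.71, 0.0, 0.0]
ft_force: [-0.6, 1.0, 2.7]
grip_width: 0.5
```

```bash
python3 st.py
```

```text
t 11.85 pos [0.63336 0.08298 0.04969] F [-0.07  1.21  2.8 ] T [ 0.232  0.013 -0.031] w 0.5
```

Call:
move_arm --moves '[[[-0.04, 0, -0.08], [0, 0, 0], 0.4], [[0, 0, 0.08], [0, 0, 0], 0.4], [[0, 0, 0], [0, 0, 0], 0.4]]'

```text
clock: 12.22
position: [0.6333, 0.082, 0.0497]
ee_rot: [0.705, 0.71, 0.0, -0.0]
ft_force: [-0.5, 0.3, 4.4]
grip_width: 0.5
```

```bash
python3 st.py
```

```text
t 12.43 pos [0.63327 0.0819  0.04967] F [-1.2   0.62  4.84] T [ 0.169  0.275 -0.024] w 0.499
```

Call:
move_arm --moves '[[[-0.04, 0, -0.08], [0, 0, 0], 0.4], [[0, 0, 0.08], [0, 0, 0], 0.4], [[0, 0, 0], [0, 0, 0], 0.4]]'

```text
clock: 12.8
position: [0.6332, 0.081, 0.0497]
ee_rot: [0.705, 0.71, 0.0, -0.0]
ft_force: [-0.9, 0.3, 4.9]
grip_width: 0.501
```

```bash
python3 st.py
```

```text
t 13.0 pos [0.63329 0.08098 0.04971] F [-0.85  0.68  5.09] T [ 0.176  0.335 -0.037] w 0.502
```

Call:
move_arm --moves '[[[0, 0.05, -0.08], [0, 0, 0], 0.4], [[0, 0, 0.08], [0, 0, 0], 0.4], [[0, 0, 0], [0, 0, 0], 0.4]]'

```text
clock: 13.38
position: [0.6347, 0.0812, 0.0497]
ee_rot: [0.705, 0.71, 0.0, -0.0]
ft_force: [-1.3, 0.4, 4.2]
grip_width: 0.499
```

```bash
python3 st.py
```

```text
t 13.57 pos [0.63468 0.0811  0.04972] F [-0.97  1.15  4.4 ] T [ 0.216  0.19  -0.024] w 0.499
```

Call:
move_arm --moves '[[[0, 0.05, -0.08], [0, 0, 0], 0.4], [[0, 0, 0.08], [0, 0, 0], 0.4], [[0, 0, 0], [0, 0, 0], 0.4]]'

```text
clock: 13.95
position: [0.6358, 0.081, 0.0497]
ee_rot: [0.705, 0.71, 0.0, -0.0]
ft_force: [-1.7, 1.3, 5.9]
grip_width: 0.499
```

```bash
python3 st.py
```

```text
t 14.15 pos [0.63584 0.08096 0.04973] F [-1.43  0.71  5.38] T [ 0.148  0.316 -0.028] w 0.501
```

```bash
python3 - <<'E'
from h import *
s=rgb("scene"); cv2.imwrite("pics/s9.png",s)
w=crop(s,290,165,336,200,2); hsv=cv2.cvtColor(w,cv2.COLOR_BGR2HSV)
for y in range(0,70,1):
    r=''
    for x in range(92):
        h,S,v=[int(k) for k in hsv[y,x]]
        r+='r' if S>130 and (h<8 or h>168) else 'b' if 10<h<34 and S>85 else '#' if v<45 else '.'
    print(165+y/2,r)
E
```

```text
165.0 ............####################.....######.........................###.....................
165.5 ............####################.....######..........................##.....................
166.0 ............###################......######.................................................
166.5 .............###################.....######.................................................
167.0 .............####################..########.................................................
167.5 ..............############################..................................................
168.0 ..............############################........................#.........................
168.5 ...............##########################.........................#.........................
169.0 .................########################...................................................
169.5 ...................######################...................................................
170.0 ....................#####################...................................................
170.5 .....
[... 5129 characters left out ...]
.......
196.5 ............................................................................................
197.0 ............................................................................................
197.5 ............................................................................................
198.0 ............................................................................................
198.5 ............................................................................................
199.0 ............................................................................................
199.5 ............................................................................................
```

```bash
cat > vis.py <<'E'
from h import *
from scipy.optimize import least_squares
th=np.linspace(0,2*np.pi,180)
def ext(x,y,r,zs):
    P=np.concatenate([np.c_[x+r*np.cos(th),y+r*np.sin(th),0*th+z] for z in zs]); q=proj("scene",P); return q[:,0].min(),q[:,0].max(),q[:,1].max()
def solve(obs,r,zs,x0=(.633,.083)):
    return least_squares(lambda p:(np.array(ext(p[0],p[1],r,zs))-obs),x0,x_scale=.001,diff_step=1e-5)
def up(img,box,k=4):
    x0,y0,x1,y1=box; hsv=cv2.cvtColor(crop(img,*box,k),cv2.COLOR_BGR2HSV); return hsv,lambda c,r:((c+.5)/k-.5+x0,(r+.5)/k-.5+y0)
E
python3 - <<'E'
from vis import *
f=lambda i,o:(i+.5)/2-.5+o
ring=(f(25-.5,290),f(63,290),f(58.5,165)); tub=(f(31.7,290),f(62.7,290),f(52,165))
for zb in(.054,.056):
    a=solve(ring,.0259,[zb,zb+.008]); b=solve(tub,.021,[zb+.008,zb+.03])
    print(zb,"ring",a.x.round(4),a.fun.round(2),"tub",b.x.round(4),b.fun.round(2),"tub-ring mm",((b.x-a.x)*1e3).round(1))
E
```

```text
0.054 ring [0.6367 0.0854] [ 0.13 -0.13  0.01] tub [0.6392 0.082 ] [-0.1   0.1  -0.01] tub-ring mm [ 2.5 -3.4]
0.056 ring [0.6344 0.083 ] [ 0.1  -0.1   0.01] tub [0.6369 0.0795] [-0.13  0.13 -0.01] tub-ring mm [ 2.5 -3.5]
```

Call:
move_arm --moves '[[[0.13, -0.1, -0.12], [0, 0, 0], 0.4], [[0, 0, 0.12], [0, 0, 0], 0.4], [[0, 0, 0], [0, 0, 0], 0.4]]'

```text
clock: 14.58
position: [0.6327, 0.084, 0.0488]
ee_rot: [0.705, 0.71, -0.0, -0.0]
ft_force: [0.3, 0.1, -1.2]
grip_width: 0.5
```

```bash
python3 st.py
```

```text
t 14.78 pos [0.63297 0.08391 0.04916] F [-0.13 -0.06 -1.46] T [ 0.004 -0.02  -0.004] w 0.502
```

Call:
move_arm --moves '[[[0.02, -0.04, -0.08], [0, 0, 0], 0.4], [[0, 0, 0.08], [0, 0, 0], 0.4], [[0, 0, 0], [0, 0, 0], 0.4]]'

```text
clock: 15.15
position: [0.6324, 0.0846, 0.0494]
ee_rot: [0.705, 0.71, 0.0, 0.0]
ft_force: [2.2, -0.1, -1.3]
grip_width: 0.504
```

```bash
python3 st.py
```

```text
t 15.35 pos [0.63235 0.08457 0.04951] F [ 2.13  0.05 -0.9 ] T [ 0.004 -0.448 -0.019] w 0.504
```

Call:
move_arm --moves '[[[-0.02, 0.04, 0], [0, 0, 0], 0.4], [[0, 0, 0.08], [0, 0, 0], 0.4], [[0, 0, 0], [0, 0, 0], 0.4]]'

```text
clock: 15.72
position: [0.6328, 0.084, 0.0471]
ee_rot: [0.705, 0.71, -0.0, -0.0]
ft_force: [-0.2, 0.5, -0.8]
grip_width: 0.502
```

```bash
python3 st.py
```

```text
t 15.93 pos [0.63297 0.08405 0.04733] F [ 0.15 -0.48 -0.74] T [ 0.016  0.019 -0.024] w 0.501
```

Call:
move_arm --moves '[[[0, 0, 0.08], [0, 0, 0], 0.4], [[0, 0, 0.06], [0, 0, 0], 0.4], [[0, 0, 0], [0, 0, 0], 0.4]]'

```text
clock: 16.3
position: [0.633, 0.084, 0.0437]
ee_rot: [0.705, 0.71, -0.0, -0.0]
ft_force: [-0.7, 0.1, -1.1]
grip_width: 0.501
```

```bash
python3 st.py
```

```text
t 16.5 pos [0.6331  0.08406 0.04392] F [ 0.4  -0.27 -0.74] T [-0.013 -0.013 -0.014] w 0.5
```

Call:
move_arm --moves '[[[0, 0, 0.05], [0, 0, 0], 0.4], [[0, 0, 0], [0, 0, 0], 0.4]]'

```text
clock: 16.75
position: [0.633, 0.084, 0.0426]
ee_rot: [0.705, 0.71, -0.0, -0.0]
ft_force: [-0.3, 0.9, -0.4]
grip_width: 0.5
```

```bash
python3 st.py
```

```text
t 16.95 pos [0.6331  0.08405 0.04266] F [-0.33  0.38 -1.08] T [0.001 0.01  0.004] w 0.504
```

Call:
move_arm --moves '[[[0, 0, 0.04], [0, 0, 0], 0.4], [[0, 0, 0], [0, 0, 0], 0.4]]'

```text
clock: 17.2
position: [0.6334, 0.0841, 0.0422]
ee_rot: [0.705, 0.71, 0.0, 0.0]
ft_force: [-0.9, 0.6, 4.7]
grip_width: 0.5
```

```bash
python3 st.py
```

```text
t 17.4 pos [0.63342 0.08407 0.04212] F [-1.14  0.42  4.76] T [-0.038  0.282 -0.001] w 0.5
```

Call:
move_arm --moves '[[[0, 0, 0], [0, 0, 0], 0.75], [[0, 0, 0], [0, 0, 0], 0.75], [[0, 0, -0.4], [0, 0, 0], 0.75], [[0, 0, -0.9], [0, 0, 0], 0.75], [[0, 0, -1], [0, 0, 0], 0.75]]'

```text
clock: 18.02
position: [0.633, 0.084, 0.1002]
ee_rot: [0.705, 0.71, -0.0, -0.0]
ft_force: [0.2, -0.3, -0.1]
grip_width: 0.752
```

Call:
move_arm --moves '[[[0, 0, -1], [0, 0, 0], 0.75], [[-0.9, -0.86, 0], [0, 0, 0], 0.75], [[-0.9, -0.86, 0], [0, 0, 0], 0.75], [[-0.9, -0.86, 0], [0, 0, 0], 0.75], [[-0.9, -0.86, 0], [0, 0, 0], 0.75]]'

```text
clock: 18.65
position: [0.5472, -0.0074, 0.1248]
ee_rot: [0.705, 0.709, 0.0, 0.0]
ft_force: [0.1, 0.2, 0.3]
grip_width: 0.752
```

Call:
move_arm --moves '[[[-0.9, -0.86, 0], [0, 0, 0], 0.75], [[-0.9, -0.86, 0], [0, 0, 0], 0.75], [[-0.89, -0.86, 0], [0, 0, 0], 0.75], [[0, 0, 0], [0, 0, 0], 0.75]]'

```text
clock: 19.15
position: [0.4828, -0.076, 0.1249]
ee_rot: [0.706, 0.708, 0.001, -0.0]
ft_force: [0.2, 0.2, 0.4]
grip_width: 0.751
```

```bash
python3 - <<'E'
from st import *
im=st(2); cv2.imwrite("pics/s10.png",im); print(get_obs()['ee_rot'])
w=crop(im,290,150,336,205,1); hsv=cv2.cvtColor(w,cv2.COLOR_BGR2HSV)
for y in range(55):
    print(150+y,''.join('r' if S>130 and (h<8 or h>168) else 'b' if 10<h<34 and S>85 else 'W' if v>150 and S<40 else '#' if v<45 else '.' for h,S,v in hsv[y].astype(int)))
E
```

```text
t 19.25 pos [ 0.48397 -0.07431  0.12485] F [0.62 0.34 0.33] T [-0.006 -0.037 -0.006] w 0.748
[7.04699147e-01 7.09505866e-01 7.23125698e-04 1.24830979e-04]
150 WWWWWW.#######################################
151 WWWWWWW#######################################
152 WWWWWWW##########################b############
153 WWWWWW.#################################....##
154 .WWWWW.#################################....##
155 WWWWW.####################################..##
156 WWWWW.#######################...##############
157 WWWWW.#...####################..##############
158 WWWW......####################################
159 .WW.......####bb##############################
160 .........###########...#######################
161 ........################################..####
162 .......#################################.W####
163 ....####################################.W####
164 ...#####################################.W####
165 #.######################################..####
166 ######.################################..#####
167 #######################################..#####
168 ######.################
[... 1159 characters left out ...]
#.....................####...WW......
192 ...#######.......................#...WW.W..WW.
193 ...#######...........................W.WWWWWWW
194 ...#######.............................W.W.WWW
195 WW..######.........................WW......W.W
196 WW..######.......................WWW.WW..W.W.W
197 WWW.######.....W..............WW.W...W..WW.W.W
198 WWW.######.....WWWWWW...WWWWW.W......WWWWWWW.W
199 WWWW.#####..........W...WW.............W...W.W
200 WWWWW..##............................WWW...WWW
201 WWWWWW.............###...............WWW...WWW
202 .WWWWWWW...............#.............WW.W..WWW
203 WWW..WWW.................#..........W.WWW..WWW
204 WWWWW.....................##........WWWW...WWW
```

Call:
move_arm --moves '[[[0, 0, 0.9], [0, 0, 0], 0.75], [[0, 0, 0.9], [0, 0, 0], 0.75], [[0, 0, 0.9], [0, 0, 0], 0.75], [[0, 0, 0.9], [0, 0, 0], 0.75], [[0, 0, 0.9], [0, 0, 0], 0.75]]'

```text
clock: 19.88
position: [0.4846, -0.0733, 0.011]
ee_rot: [0.704, 0.71, 0.0, 0.0]
ft_force: [-0.1, 0.6, 1.4]
grip_width: 0.752
```

Call:
move_arm --moves '[[[0, 0, 0.6], [0, 0, 0], 0.75], [[0, 0, 0.36], [0, 0, 0], 0.75], [[0, 0, 0], [0, 0, 0], 0.75]]'

```text
clock: 20.25
position: [0.4837, -0.0742, -0.0125]
ee_rot: [0.705, 0.71, -0.0, -0.0]
ft_force: [1.1, -0.1, 0.8]
grip_width: 0.753
```

```bash
python3 - <<'E'
from st import *
im=st(1); cv2.imwrite("pics/s11.png",im)
w=crop(im,285,135,405,260,1); hsv=cv2.cvtColor(w,cv2.COLOR_BGR2HSV)
for y in range(0,125,2):
    print(135+y,''.join('r' if S>130 and (h<8 or h>168) else 'b' if 10<h<34 and S>85 else 'g' if 60<h<95 and S>80 else 'W' if v>150 and S<40 else '#' if v<45 else '.' for h,S,v in hsv[y].astype(int)))
E
```

```text
t 20.3 pos [ 0.48401 -0.07422 -0.01207] F [ 0.9  -0.55 -0.11] T [ 0.004 -0.032 -0.019] w 0.753
135 WWWWWWW.........................gggggggggg..............WWWWWWWWWWWWWWWWWWWWWWWWWWWWWWWWWWWWWWWWWWWWWWWWWWW.W...........
137 WWWWWWW................................................WWWWWWWWWWWWWWWWWWWWWWWWWWWWWWWWWWWWWWWWWWWWWWWWWWWWWWWWWWWWWWWWW
139 WWWWWWWW........................................WWWWWWWWWWWWWWWWWWWWWWWWWWWWWWWWWWWWWWWWWWWWWWWWWWWWWWWWWWWWWWWWWWWWWWWW
141 WWWWWWWW........................................WWWWWWWWWWWWWWWWWWWWWWWWWWWWWWWWWWWWWWWWWWWWWWWWWWWWWWWWWWWWWWWWWWWWWWW.
143 WWWWWWWW.......................................WWWWWWWWWWWWWWWWWWWWWWWWWWWWWWWWWWWWWWWWWWWWWWWWWWWWWWW.WW....WWWWWWWWWWW
145 WWWWWWWW.......................................WWWWWWWWWWWWWWWWWWWWWWWWWWWWWWWWWWWWWWWWW.WWWWWWWWWWWW.WWWW...WWWWWWWW...
147 WWWWWWWW.......................................WWWWWWWWWWWWWWWWWWWWWWWWWWWWWWWWWWWWWWWWWWWWWWWWWWWWWWWWWWW.WWWWWWWWWWWWW
149 WWWWWWWW.......................................WWWWWWWWWWWWWWWWWWWWWWWWWWWWWWWWWWWWWWWWWWWWWWWWWWWWWWWWWWWWWWWWWWWWWWWWW
151 W
[... 6169 characters left out ...]
WWWWWWWWWWWWWWWWWWWWWWWWW............................WWWWWWWWWWWWWWWWWWWWWW
251 WWWWWWWWWWW.....................WWWWWWWWWWWWWWWWWWWWWWWWWWWWWWWWWWWWWWWWW......................WWWWWWWWWWWWWWWWWWWWWWWWW
253 WWWWWWWWWWWWWWW.................WWWWWWWWWWWWWWWWWWWWWWWWWWWWWWWWWWWWWWWWWWWW.................WWWWWWWWWWWWWWWWWWWWWWWWWWW
255 WWWWWWWWWWWWWWW.................WWWWWWWWWWWWWWWWWWWWWWWWWWWWWWWWWWWWWWWWWWWWW..##...........WWWWWWWWWWWWWWWWWWWWWWWWWWWW
257 WWWWWWWWWWWWWWWWW..................WWWWWWWWWWWWWWWWWWWWWWWWWWWWWWWWWWWWWWWWWWWWWWWWWWWW.........WW..WWWWWWWWWWWWWWWWWWWW
259 WWWWWWWWWWWWWWWWWWWW.W.............WWWWWWWWWWWWWWWWWWWWWWWWWWWWWWWWWWWWWWWWWWWWWWWWWWWWW...........W..WWWWWWWWWWWWWWWWWW
```

Call:
move_arm --moves '[[[0, 0, 0], [0, 0, 0], 0.5], [[0, 0, 0], [0, 0, 0], 0.4], [[0, 0, 0], [0, 0, 0], 0.4], [[0, 0, 0], [0, 0, 0], 0.4]]' --squeeze 25

```text
clock: 20.8
position: [0.4844, -0.0742, -0.0116]
ee_rot: [0.705, 0.71, 0.001, 0.0]
ft_force: [-1.2, -0.1, 6.8]
grip_width: 0.502
```

```bash
sed -i 's/im=camera("scene")/im=rgb("scene")/' st.py; python3 st.py
```

```text
t 21.0 pos [ 0.48435 -0.07421 -0.01166] F [-0.24  0.12  6.51] T [ 0.018  0.289 -0.001] w 0.499
```

Call:
move_arm --moves '[[[0, 0, -0.3], [0, 0, 0], 0.4], [[0, 0, -0.8], [0, 0, 0], 0.4], [[0, 0, -1], [0, 0, 0], 0.4], [[0, 0, -1], [0, 0, 0], 0.4], [[0, 0, -1], [0, 0, 0], 0.4]]'

```text
clock: 21.62
position: [0.4835, -0.0743, 0.0913]
ee_rot: [0.705, 0.709, 0.0, -0.0]
ft_force: [-0.1, 0.2, -0.9]
grip_width: 0.498
```

Call:
move_arm --moves '[[[-0.6, 0.96, -0.4], [0, 0, 0], 0.4], [[-0.6, 0.96, 0], [0, 0, 0], 0.4], [[-0.6, 0.96, 0], [0, 0, 0], 0.4], [[-0.6, 0.96, 0], [0, 0, 0], 0.4], [[-0.6, 0.96, 0], [0, 0, 0], 0.4]]'

```text
clock: 22.25
position: [0.6049, -0.1488, 0.1003]
ee_rot: [0.705, 0.71, -0.0, -0.0]
ft_force: [0.2, -0.2, -0.4]
grip_width: 0.505
```

Call:
move_arm --moves '[[[-0.59, 0.95, 0], [0, 0, 0], 0.4], [[0, 0, 0], [0, 0, 0], 0.4], [[0, 0, 0], [0, 0, 0], 0.4]]'

```text
clock: 22.62
position: [0.6275, -0.1627, 0.1001]
ee_rot: [0.705, 0.71, -0.0, -0.0]
ft_force: [0.2, -0.5, -0.6]
grip_width: 0.505
```

```bash
python3 - <<'E'
from st import *
im=st(4); cv2.imwrite("pics/s12.png",im); 
cv2.imwrite("pics/s12c.png",crop(im,285,140,425,255,5))
E
```

```text
t 22.82 pos [ 0.62764 -0.16239  0.10034] F [-0.01  0.26 -0.49] T [-0.014 -0.011 -0.006] w 0.503
```

View pics/s12c.png

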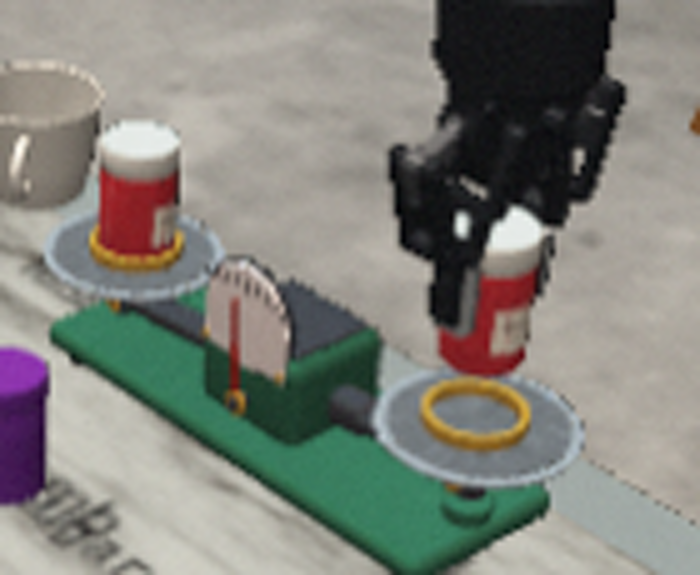

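View 11 shows tub A seated in the left ring at (140,240) with the left pan down, and tub B above the right ring at (475,410). I'll lower B.

Call:
move_arm --moves '[[[-0.02, 0.02, 0.5], [0, 0, 0], 0.4], [[0, 0, 0.4], [0, 0, 0], 0.4], [[0, 0, 0.2], [0, 0, 0], 0.4], [[0, 0, 0], [0, 0, 0], 0.4]]'

```text
clock: 23.32
position: [0.6283, -0.1635, 0.072]
ee_rot: [0.705, 0.71, -0.0, -0.0]
ft_force: [-0.1, -0.1, -1.1]
grip_width: 0.504
```

```bash
python3 st.py
```

```text
t 23.52 pos [ 0.62872 -0.1636   0.07284] F [-0.41  0.33 -0.67] T [-0.012  0.005  0.002] w 0.501
```

Call:
move_arm --moves '[[[0, 0, 0.1], [0, 0, 0], 0.4], [[0, 0, 0.08], [0, 0, 0], 0.4], [[0, 0, 0], [0, 0, 0], 0.4]]'

```text
clock: 23.9
position: [0.6285, -0.1634, 0.0679]
ee_rot: [0.705, 0.71, -0.0, -0.0]
ft_force: [0.2, 0.2, -0.4]
grip_width: 0.502
```

```bash
python3 st.py
```

```text
t 24.1 pos [ 0.6286  -0.16349  0.06817] F [-0.15  0.1  -0.37] T [ 0.005  0.007 -0.001] w 0.501
```

Call:
move_arm --moves '[[[0, 0, 0.08], [0, 0, 0], 0.4], [[0, 0, 0], [0, 0, 0], 0.4]]'

```text
clock: 24.35
position: [0.6285, -0.1634, 0.0659]
ee_rot: [0.705, 0.71, -0.0, -0.0]
ft_force: [-0.5, 0.4, -1.0]
grip_width: 0.508
```

```bash
python3 st.py
```

```text
t 24.55 pos [ 0.62859 -0.16347  0.06614] F [ 0.18  0.34 -0.62] T [-0.035  0.    -0.001] w 0.5
```

Call:
move_arm --moves '[[[0, 0, 0.08], [0, 0, 0], 0.4], [[0, 0, 0], [0, 0, 0], 0.4]]'

```text
clock: 24.8
position: [0.6285, -0.1634, 0.0639]
ee_rot: [0.705, 0.71, -0.0, -0.0]
ft_force: [-0.7, -0.0, -1.0]
grip_width: 0.497
```

```bash
python3 - <<'E'
from st import *
im=st(4); cv2.imwrite("pics/s13.png",im)
w=crop(im,358,195,412,242,2); hsv=cv2.cvtColor(w,cv2.COLOR_BGR2HSV).astype(int)
for y in range(26,94):
    print(195+y/2,''.join('r' if S>130 and (h<8 or h>168) else 'b' if 10<h<34 and S>85 else '#' if v<45 else '.' for h,S,v in hsv[y]))
E
```

```text
t 25.0 pos [ 0.62858 -0.16348  0.06413] F [ 0.18  0.41 -0.48] T [ 0.006 -0.003  0.028] w 0.503
208.0 ..........................############.........................rrrr#........................................
208.5 ..........................############........................rrrrr#........................................
209.0 ...........................##########....................rrrrrrrrrr#........................................
209.5 ..........................###########.......rrrrrrrrrrrrrrrrrrrrrr##........................................
210.0 ..........................###########.......rrrrrrrrrrrrrrrrrrrrrr##........................................
210.5 .........................###########........rrrrrrrrrrrrrrrrrrrrrr.#........................................
211.0 .........................###########........rrrrrrrrrrrrrrrrrrrrrr..........................................
211.5 ........................############........rrrrrrrrrrrrrrrrrrrrr...........................................
212.0 ........................############........rrrrrrrrrrrrrrrrrrrrrr##...........
[... 6114 characters left out ...]
..........
239.0 .......................................#######..............................................................
239.5 ............................................................................................................
240.0 ............................................................................................................
240.5 ............................................................................................................
241.0 ............................................................................................................
241.5 ............................................................................................................
```

Brass shows in front of the tub and the two are concentric within half a pixel, so B is inside the ring. I'll lower to the floor.

Call:
move_arm --moves '[[[0, 0, 0.06], [0, 0, 0], 0.4], [[0, 0, 0], [0, 0, 0], 0.4]]'

```text
clock: 25.25
position: [0.6286, -0.1635, 0.0626]
ee_rot: [0.705, 0.71, 0.0, -0.0]
ft_force: [-1.2, -0.5, -1.1]
grip_width: 0.502
```

```bash
python3 st.py
```

```text
t 25.45 pos [ 0.62857 -0.16349  0.06264] F [ 0.16  0.2  -0.85] T [-0.022  0.01  -0.016] w 0.501
```

Call:
move_arm --moves '[[[0, 0, 0.06], [0, 0, 0], 0.4], [[0, 0, 0], [0, 0, 0], 0.4]]'

```text
clock: 25.7
position: [0.6287, -0.1635, 0.0611]
ee_rot: [0.705, 0.71, 0.0, 0.0]
ft_force: [-0.1, 0.2, 0.0]
grip_width: 0.501
```

```bash
python3 st.py
```

```text
t 25.9 pos [ 0.62864 -0.16352  0.06123] F [-0.18  0.17  0.46] T [-0.023  0.063 -0.005] w 0.498
```

Call:
move_arm --moves '[[[0, 0, 0.06], [0, 0, 0], 0.4], [[0, 0, 0], [0, 0, 0], 0.4]]'

```text
clock: 26.15
position: [0.6286, -0.1634, 0.0595]
ee_rot: [0.705, 0.71, 0.0, -0.0]
ft_force: [0.4, -0.8, -0.0]
grip_width: 0.501
```

```bash
python3 st.py
```

```text
t 26.35 pos [ 0.62861 -0.16349  0.05965] F [-0.1  -0.28  0.23] T [-0.024  0.007  0.034] w 0.501
```

Call:
move_arm --moves '[[[0, 0, 0], [0, 0, 0], 0.75], [[0, 0, 0], [0, 0, 0], 0.75], [[0, 0, 0], [0, 0, 0], 0.75], [[0, 0, -0.3], [0, 0, 0], 0.75], [[0, 0, -0.8], [0, 0, 0], 0.75]]'

```text
clock: 26.98
position: [0.6281, -0.1633, 0.0875]
ee_rot: [0.705, 0.71, -0.0, -0.001]
ft_force: [-1.0, -0.8, -0.1]
grip_width: 0.751
```

Call:
move_arm --moves '[[[0, 0, -0.9], [0, 0, 0], 0.75], [[0, 0, -0.9], [0, 0, 0], 0.75], [[0, 0, -0.9], [0, 0, 0], 0.75], [[0, 0, 0], [0, 0, 0], 0.75], [[0, 0, 0], [0, 0, 0], 0.75]]'

```text
clock: 27.6
position: [0.6285, -0.1634, 0.1547]
ee_rot: [0.705, 0.71, 0.0, -0.0]
ft_force: [0.1, 0.8, -0.6]
grip_width: 0.75
```

Call:
move_arm --moves '[[[0, 0, 0], [0, 0, 0], 0.75], [[0, 0, 0], [0, 0, 0], 0.75], [[0, 0, 0], [0, 0, 0], 0.75], [[0, 0, 0], [0, 0, 0], 0.75], [[0, 0, 0], [0, 0, 0], 0.75]]'

```text
clock: 28.22
position: [0.6286, -0.1635, 0.1546]
ee_rot: [0.705, 0.71, 0.0, -0.0]
ft_force: [-0.6, -0.5, -0.2]
grip_width: 0.75
```

Call:
move_arm --moves '[[[0, 0, 0], [0, 0, 0], 0.75], [[0, 0, 0], [0, 0, 0], 0.75], [[0, 0, 0], [0, 0, 0], 0.75], [[0, 0, 0], [0, 0, 0], 0.75], [[0, 0, 0], [0, 0, 0], 0.75]]'

```text
clock: 28.85
position: [0.6286, -0.1635, 0.1547]
ee_rot: [0.705, 0.71, 0.0, -0.0]
ft_force: [0.2, -0.1, -0.8]
grip_width: 0.753
```

```bash
cat > ptr.py <<'E'
from st import *
def circ(im,box,k=4):
    hsv=cv2.cvtColor(crop(im,*box,k),cv2.COLOR_BGR2HSV)
    b=cv2.inRange(hsv,(10,85,40),(34,255,255)); ys,xs=np.where(b); f=lambda i,o:(i+.5)/k-.5+o
    return [round(f(v,o),2) for v,o in((xs.min(),box[0]),(xs.max(),box[0]),(ys.max(),box[1]))]
im=st(3); t=round(get_obs()['clock'],1); cv2.imwrite(f"pics/p{t}.png",im)
print("ringL L/R/bottom",circ(im,(298,180,326,200)),"ringR",circ(im,(364,212,396,236)))
hsv=cv2.cvtColor(im[188:224,322:348],cv2.COLOR_BGR2HSV).astype(int)
for y in range(36): print(188+y,''.join('r' if S>110 and (h<8 or h>168) else 'g' if 60<h<95 and S>80 else 'W' if v>110 and S<60 else '.' for h,S,v in hsv[y]))
E
python3 ptr.py
```

```text
t 29.0 pos [ 0.6286  -0.16349  0.15467] F [-0.12  0.08 -0.12] T [ 0.008  0.006 -0.009] w 0.751
ringL L/R/bottom [np.float64(302.38), np.float64(321.12), np.float64(193.88)] ringR [np.float64(368.88), np.float64(390.62), np.float64(229.88)]
188 WWWWWWWWWWWWWWWWWWWWWWWWWW
189 WWWWWWWWWWWWWWWWWWWWWWWWWW
190 WWWWWWWWWWWWWWWWWWWWWWWWWW
191 WWWWWWWWW..WWWWWWWWWWWWWWW
192 WWWWWWWWWWWWW.WWWWWWWWWWWW
193 WWWW.W.WWWWWWWWWWWWWWWWWWW
194 WWWWW..WWWWWWWWW.WWWWWWWWW
195 WWWWWWWW.WWWWWWWW.WWWWWWWW
196 WWWWWWWWWWWWWWWWWWWWW.WWWW
197 WWW.WWWWWWWW.WWWWW......WW
198 W.ggWWWWWWWWWW.WWWW.......
199 ggggWWWWW..WWWWWWWW.......
200 ggggWWWWW.rWWWWWWWW.......
201 .gggWWWWWr.WWWWWWWWW......
202 ...gWWWWWr.WWWWWWWWW......
203 ....WWWWWr.WWWWWWWW.......
204 ....WWWWWr.WWWWWWWWWW.....
205 .....WWWWr.WWWWWWWWWW.....
206 .....WWWWr.WWWWWWWWWW.....
207 .....WWWWr.WWWWWWWWWW.....
208 gg..g.WWWrrWWWWWWWWWW.....
209 gggggg.WWrrWWWWWWWWWW.....
210 gggggggg.rrWWWWWWWWWW.....
211 gggggggg.rrWWWWWWWWW....gg
212 gggggggggrrWWWWWWWWW.ggggg
213 gggggggggrr.WWWWWWWW.ggggg
214 gggggggggrrgg...WW...ggggg
215 gggggggggrrggggg.W...ggggg
216 gggggggg.rrgggggg...gggggg
217 gggggggggrrgggggggg.gggggg
218 gggggggg....gggggggggggggg
219 gggggggg.....ggggggggggggg
220 gggggggg.....ggggggggggggg
221 gggggggg.....ggggggggggggg
222 ggggggggg...gggggggggggggg
223 gggggggggggggggggggggggggg
```

Call:
move_arm --moves '[[[0.99, 0.03, 0], [0, 0, 0], 0.75], [[0.99, 0.02, 0], [0, 0, 0], 0.75], [[0.99, 0.03, 0], [0, 0, 0], 0.75], [[0.99, 0.02, 0], [0, 0, 0], 0.75], [[0.99, 0.03, 0], [0, 0, 0], 0.75]]'

```text
clock: 29.62
position: [0.631, -0.0389, 0.1548]
ee_rot: [0.705, 0.71, 0.0, -0.0]
ft_force: [0.2, -0.3, 0.7]
grip_width: 0.747
```

Call:
move_arm --moves '[[[0.99, 0.02, 0], [0, 0, 0], 0.75], [[0.99, 0.03, 0], [0, 0, 0], 0.75], [[0.99, 0.02, 0], [0, 0, 0], 0.75], [[0.99, 0.03, 0], [0, 0, 0], 0.75], [[0.99, 0.02, 0], [0, 0, 0], 0.75]]'

```text
clock: 30.25
position: [0.6331, 0.0848, 0.1547]
ee_rot: [0.705, 0.71, 0.0, -0.0]
ft_force: [-0.7, -0.5, -0.1]
grip_width: 0.752
```

Call:
move_arm --moves '[[[0, 0, 0], [0, 0, 0], 0.75], [[0, 0, 0], [0, 0, 0], 0.75]]'

```text
clock: 30.5
position: [0.6331, 0.0829, 0.1547]
ee_rot: [0.705, 0.709, -0.0, 0.0]
ft_force: [-0.7, -0.1, 0.7]
grip_width: 0.746
```

```bash
python3 - <<'E'
from st import *
im=st(3); cv2.imwrite("pics/s14.png",im)
hsv=cv2.cvtColor(crop(im,358,175,412,242,2),cv2.COLOR_BGR2HSV).astype(int)
for y in range(0,120,2):
    print(175+y/2,''.join('r' if S>130 and (h<8 or h>168) else 'b' if 10<h<34 and S>85 else 'W' if v>170 and S<40 else '.' for h,S,v in hsv[y]))
E
```

```text
t 30.65 pos [0.63319 0.08254 0.1548 ] F [-0.05  0.02 -0.  ] T [-0.034  0.001  0.   ] w 0.746
175.0 ............................................................................................................
176.0 ............................................................................................................
177.0 ............................................................................................................
178.0 ............................................................................................................
179.0 ............................................................................................................
180.0 ............................W.............................................................................WW
181.0 ............................WW...........................................................W.......WWWWW..WWW.
182.0 .......................WWW.WWWW..................................................................WWWW.WW....
183.0 .......................WWWWWWWWWW.....WW.........................................
[... 5192 characters left out ...]
WWWWWWWWWW
229.0 ..........WW.......................bbbbbbbbbbbbbbbbbbbbbbbb.......................WWW.......WWWWWW..WWWWWWWW
230.0 ............WWW.............................bbbbbb...............................WWWWW..........WW..WWWWWWWW
231.0 ..............WWWW..............................................................WWWW................WWWWWWWW
232.0 .................WWWWW.........................................................WWWW..........WWW..W....WWWWW
233.0 ....................WWWWWWW.................................................WWWW.................WWWWWWWWWWW
234.0 ..........................WWWWW........................................WWWWW.........................WWWWWWW
```

B is upright and home in its ring (brass in front of it, rows 218–230), and the right pan is still up 4 s after release. So A, on the left, is heavier. I'll pick up A.

Call:
move_arm --moves '[[[0.03, 0, 0.6], [0, 0, 0], 0.75], [[0, 0, 0.9], [0, 0, 0], 0.75], [[0, 0, 0.9], [0, 0, 0], 0.75], [[0, 0, 0.6], [0, 0, 0], 0.75], [[0, 0, 0], [0, 0, 0], 0.75]]'

```text
clock: 31.28
position: [0.6323, 0.0845, 0.0783]
ee_rot: [0.705, 0.709, -0.001, -0.001]
ft_force: [0.4, 0.3, 0.4]
grip_width: 0.752
```

```bash
python3 st.py
```

```text
t 31.48 pos [0.63347 0.08469 0.08018] F [-0.01 -0.05 -0.01] T [-0.011  0.005  0.019] w 0.751
```

Call:
move_arm --moves '[[[0, 0, 0.8], [0, 0, 0], 0.75], [[-0.02, -0.01, 0.4], [0, 0, 0], 0.75], [[0, 0, 0.22], [0, 0, 0], 0.75], [[0, 0, 0], [0, 0, 0], 0.75]]'

```text
clock: 31.98
position: [0.6326, 0.0842, 0.0437]
ee_rot: [0.705, 0.71, -0.0, -0.0]
ft_force: [-0.7, -0.7, 0.3]
grip_width: 0.747
```

```bash
python3 st.py
```

```text
t 32.17 pos [0.63313 0.0843  0.0445 ] F [ 0.17 -0.05 -0.05] T [-0.007 -0.002  0.01 ] w 0.75
```

Call:
move_arm --moves '[[[0, 0, 0], [0, 0, 0], 0.55], [[0, 0, 0], [0, 0, 0], 0.45], [[0, 0, 0], [0, 0, 0], 0.4], [[0, 0, 0], [0, 0, 0], 0.4], [[0, 0, 0], [0, 0, 0], 0.4]]' --squeeze 20

```text
clock: 32.8
position: [0.6331, 0.0843, 0.0445]
ee_rot: [0.705, 0.71, 0.0, 0.0]
ft_force: [0.2, 0.4, 5.3]
grip_width: 0.504
```

```bash
python3 st.py
```

```text
t 33.0 pos [0.63313 0.08434 0.0445 ] F [-0.64  0.68  5.32] T [-0.007  0.194  0.   ] w 0.503
```

Call:
move_arm --moves '[[[0, 0, -0.15], [0, 0, 0], 0.4], [[0, 0, -0.4], [0, 0, 0], 0.4], [[0, 0, -0.9], [0, 0, 0], 0.4], [[0, 0, -1], [0, 0, 0], 0.4], [[0, 0, -1], [0, 0, 0], 0.4]]' --squeeze 25

```text
clock: 33.62
position: [0.6325, 0.0842, 0.1315]
ee_rot: [0.705, 0.71, -0.0, -0.0]
ft_force: [0.9, 0.2, -1.6]
grip_width: 0.5
```

```bash
python3 st.py
```

```text
t 33.83 pos [0.63371 0.08427 0.13268] F [ 1.    0.03 -0.69] T [-0.004 -0.018  0.007] w 0.506
```

Call:
move_arm --moves '[[[-0.6, -0.3, 0], [0, 0, 0], 0.4], [[-0.95, -0.49, 0], [0, 0, 0], 0.4], [[-0.95, -0.49, 0], [0, 0, 0], 0.4], [[-0.95, -0.49, 0], [0, 0, 0], 0.4], [[-0.95, -0.49, 0], [0, 0, 0], 0.4]]'

```text
clock: 34.45
position: [0.5761, -0.0279, 0.1303]
ee_rot: [0.705, 0.709, -0.0, -0.0]
ft_force: [1.1, 1.6, -0.4]
grip_width: 0.506
```

Call:
move_arm --moves '[[[-0.95, -0.49, 0], [0, 0, 0], 0.4], [[-0.95, -0.49, 0], [0, 0, 0], 0.4], [[-0.95, -0.49, 0], [0, 0, 0], 0.4], [[-0.95, -0.49, 0], [0, 0, 0], 0.4], [[-0.95, -0.49, 0], [0, 0, 0], 0.4]]'

```text
clock: 35.08
position: [0.5158, -0.1468, 0.1305]
ee_rot: [0.705, 0.71, 0.0, 0.0]
ft_force: [0.0, -1.4, -1.5]
grip_width: 0.505
```

Call:
move_arm --moves '[[[-0.95, -0.49, 0], [0, 0, 0], 0.4], [[-0.95, -0.49, 0], [0, 0, 0], 0.4], [[-0.95, -0.48, 0], [0, 0, 0], 0.4], [[-0.34, -0.14, 0], [0, 0, 0], 0.4], [[0, 0, 0], [0, 0, 0], 0.4]]'

```text
clock: 35.7
position: [0.4772, -0.2255, 0.1304]
ee_rot: [0.705, 0.709, 0.0, -0.0]
ft_force: [0.2, 0.4, -1.8]
grip_width: 0.499
```

```bash
python3 - <<'E'
from st import *
im=st(5); t=rgb("top"); cv2.imwrite("pics/s15.png",np.hstack([crop(im,295,140,435,320,3),crop(t,300,140,440,320,3)][:2])[:540,:840][:, :800])
E
```

```text
t 35.95 pos [ 0.47775 -0.22438  0.13034] F [ 0.04  0.42 -1.52] T [ 0.011 -0.003  0.004] w 0.499
```

Call:
move_arm --moves '[[[-0.04, 0, 0.9], [0, 0, 0], 0.4], [[0, 0, 0.9], [0, 0, 0], 0.4], [[0, 0, 0.9], [0, 0, 0], 0.4], [[0, 0, 0.9], [0, 0, 0], 0.4], [[0, 0, 0.4], [0, 0, 0], 0.4]]'

```text
clock: 36.62
position: [0.4769, -0.2257, 0.0293]
ee_rot: [0.704, 0.71, -0.0, -0.001]
ft_force: [0.4, -0.1, -0.1]
grip_width: 0.503
```

```bash
python3 - <<'E'
from st import *
im=st(4); cv2.imwrite("pics/s16.png",im); s0=cv2.imread("pics/scene0.png")
K=lambda im,box:cv2.cvtColor(crop(im,*box,2),cv2.COLOR_BGR2HSV).astype(int)
box=(330,255,372,300)
for nm,i in(("start",s0),("now",im)):
    h_=K(i,box); print(nm)
    for y in range(0,90,2):
        print(box[1]+y/2,''.join('r' if S>130 and (h<7 or h>168) else 'd' if 7<=h<26 and S>60 and v<120 else 'o' if 7<=h<26 and S>60 else '#' if v<45 else '.' for h,S,v in h_[y]))
E
```

```text
t 36.83 pos [ 0.47713 -0.22607  0.03003] F [-0.2  -0.32 -1.06] T [0.013 0.    0.009] w 0.499
start
255.0 ....................................................................#####.......###.
256.0 ...........................................................................#........
257.0 ....................................................................................
258.0 ....................................................................................
259.0 ....................................................................................
260.0 ....................................................................................
261.0 ...................................oo...............................................
262.0 .................................oooooooo...........................................
263.0 .............................ooooooooooooooo........................................
264.0 ...........................oooooooooooooooooooo.....................................
265.0 .......................oooooooooooooooooooooooooooo.................................

[... 6492 characters left out ...]
ooooooooooooooooooooooooooooooooooooooooooooooooooooooooooooooo
293.0 ...........ooooooooooooooooooooooooooooooooooooooooooooooooooooooooooooooooooooooooo
294.0 ...............ooooooooooooooooooooooooooooooooooooooooooooooooooooooooooooooooooooo
295.0 ..................oooooooooooooooooooooooooooooooooooooooooooooooooooooooooooooooooo
296.0 .....................ooooooooooooooooooooooooooooooooooooooooooooooooooooooooooooooo
297.0 ........................oooooooooooooooooooooooooooooooooooooooooooooooooooooooooooo
298.0 ...........................ooooooooooooooooooooooooooooooooooooooooooooooooooooooooo
299.0 ..............................oooooooooooooooooooooooooooooooooooooooooooooooooooooo
```

The tub is centred on the well to within about 1 mm in the image. I'll lower it, feeling for contact.

Call:
move_arm --moves '[[[0, 0, 0.3], [0, 0, 0], 0.4], [[0, 0, 0.2], [0, 0, 0], 0.4], [[0, 0, 0], [0, 0, 0], 0.4]]'

```text
clock: 37.2
position: [0.477, -0.2262, 0.0176]
ee_rot: [0.705, 0.71, -0.0, -0.0]
ft_force: [0.4, -0.0, -1.8]
grip_width: 0.504
```

```bash
python3 st.py
```

```text
t 37.4 pos [ 0.4773  -0.22635  0.01797] F [-0.45  0.18 -1.04] T [-0.013  0.023  0.006] w 0.502
```

Call:
move_arm --moves '[[[0, 0, 0.2], [0, 0, 0], 0.4], [[0, 0, 0.2], [0, 0, 0], 0.4], [[0, 0, 0], [0, 0, 0], 0.4]]'

```text
clock: 37.78
position: [0.4769, -0.2262, 0.0074]
ee_rot: [0.705, 0.71, -0.0, -0.0]
ft_force: [-0.1, -0.2, -1.1]
grip_width: 0.5
```

```bash
python3 st.py
```

```text
t 37.98 pos [ 0.47723 -0.22632  0.00785] F [-0.2   0.01 -1.52] T [-0.022 -0.026 -0.002] w 0.505
```

Call:
move_arm --moves '[[[0, 0, 0.1], [0, 0, 0], 0.4], [[0, 0, 0], [0, 0, 0], 0.4]]'

```text
clock: 38.22
position: [0.4772, -0.2262, 0.0053]
ee_rot: [0.705, 0.71, -0.0, -0.0]
ft_force: [-0.8, -0.7, -1.2]
grip_width: 0.504
```

```bash
python3 st.py
```

```text
t 38.42 pos [ 0.47727 -0.22629  0.0054 ] F [ 0.14 -0.06 -1.1 ] T [-0.012  0.01  -0.001] w 0.502
```

Call:
move_arm --moves '[[[0, 0, 0.04], [0, 0, 0], 0.4], [[0, 0, 0], [0, 0, 0], 0.4]]'

```text
clock: 38.67
position: [0.4775, -0.2264, 0.0046]
ee_rot: [0.705, 0.71, 0.0, 0.0]
ft_force: [-0.0, -0.1, 0.9]
grip_width: 0.502
```

```bash
python3 st.py
```

```text
t 38.88 pos [ 0.47748 -0.22635  0.00456] F [0.23 0.31 1.76] T [0.012 0.023 0.009] w 0.5
```

Call:
move_arm --moves '[[[0, 0, 0], [0, 0, 0], 0.75], [[0, 0, 0], [0, 0, 0], 0.75], [[0, 0, 0], [0, 0, 0], 0.75], [[0, 0, -0.4], [0, 0, 0], 0.75], [[0, 0, -0.9], [0, 0, 0], 0.75]]'

```text
clock: 39.5
position: [0.4767, -0.2262, 0.0372]
ee_rot: [0.705, 0.71, -0.0, -0.001]
ft_force: [-0.0, -0.1, 0.6]
grip_width: 0.751
```

Call:
move_arm --moves '[[[0, 0, -1], [0, 0, 0], 0.75], [[0, 0, -1], [0, 0, 0], 0.75], [[0, 0, -1], [0, 0, 0], 0.75], [[0, 0, -1], [0, 0, 0], 0.75], [[0, 0, -1], [0, 0, 0], 0.75]]'

```text
clock: 40.12
position: [0.4771, -0.2265, 0.1634]
ee_rot: [0.705, 0.709, 0.0, 0.0]
ft_force: [0.4, 0.9, 0.9]
grip_width: 0.755
```

Call:
move_arm --moves '[[[0, 0, -1], [0, 0, 0], 0.75], [[0, 0, -0.6], [0, 0, 0], 0.75], [[0, 0, 0], [0, 0, 0], 0.75], [[0, 0, 0], [0, 0, 0], 0.75], [[0, 0, 0], [0, 0, 0], 0.75]]'

```text
clock: 40.75
position: [0.4768, -0.2261, 0.2011]
ee_rot: [0.705, 0.71, -0.0, -0.001]
ft_force: [0.1, -0.7, 0.2]
grip_width: 0.749
```

```bash
python3 - <<'E'
from st import *
im=st(2); cv2.imwrite("pics/s17.png",im)
box=(295,165,415,310); h_=cv2.cvtColor(im[box[1]:box[3],box[0]:box[2]],cv2.COLOR_BGR2HSV).astype(int)
for y in range(0,145,2):
    print(box[1]+y,''.join('r' if S>130 and (h<7 or h>168) else 'g' if 60<h<95 and S>80 else 'o' if 7<=h<34 and S>80 else 'W' if v>180 and S<40 else '#' if v<40 else '.' for h,S,v in h_[y]))
# bystanders: difference to the start, away from the arm and moved items
d=cv2.absdiff(im,cv2.imread("pics/scene0.png")).max(2)>45; d=cv2.morphologyEx(d.astype(np.uint8),cv2.MORPH_OPEN,np.ones((3,3)))
n,l,s,c=cv2.connectedComponentsWithStats(d); print([tuple(r) for r in s[1:] if r[4]>15])
E
```

```text
t 40.85 pos [ 0.47693 -0.22622  0.20126] F [-0.71 -0.16  0.17] T [ 0.034 -0.05   0.012] w 0.75
165 ......................WWWWWWWWWWWWWW....################......##########....###..#g############.........................
167 ......................WWWWWWWWWWWWWWW...####..###########.......#####........###..########..............................
169 ..................WWWWWWWWWWWWWWWW......#####################...####..........###########...............................
171 ...............WWWWWWWWWWWWWWW..........###########################...........##########................................
173 ..............WWWWWWWWWWWWW.............###############...#########.........#######.....................................
175 ........................WWW.............######..######....#####............########.....................................
177 ............oooooooooo......W...........####..#######....#####.............#########....................................
179 .........ooooooooooooooooo..............####....#############..............#########....................................
181 W
[... 9691 characters left out ...]
nt32(7), np.int32(19), np.int32(75)), (np.int32(369), np.int32(215), np.int32(21), np.int32(22), np.int32(289)), (np.int32(17), np.int32(224), np.int32(16), np.int32(29), np.int32(232)), (np.int32(300), np.int32(235), np.int32(19), np.int32(24), np.int32(357)), (np.int32(368), np.int32(239), np.int32(19), np.int32(6), np.int32(68)), (np.int32(389), np.int32(240), np.int32(5), np.int32(4), np.int32(16)), (np.int32(343), np.int32(253), np.int32(22), np.int32(33), np.int32(534)), (np.int32(30), np.int32(255), np.int32(11), np.int32(17), np.int32(97)), (np.int32(42), np.int32(256), np.int32(21), np.int32(27), np.int32(387)), (np.int32(46), np.int32(282), np.int32(8), np.int32(14), np.int32(50))]
```

A stands upright in the well. B is in its ring with the right pan now down, and the yellow tub and bystanders show no change. Handing in.

```bash
python3 -c "
from workcell import *
print(hand_in(), get_obs()['clock'])"
```

```text
the job is handed in; nothing more can be done
the job is handed in; nothing more can be done
```

I weighed both tubs and handed the job in at about 41 s of the 72 s. Tub A, the heavier, now stands in the empty rack well, and tub B, the lighter, is still in its brass ring on the right pan.

- **Weighing:** I seated A in the left ring by feel, which took a few light probes, and B in the right ring. After I let go, the left pan stayed fully down for 4 s. The wrist force agreed: roughly 1.3 N for A against 0.6 N for B.
- **Forces:** The highest contact force I read while touching the scale was about 7 N, against the 20 N limit. While I was finding the left ring, the tub pressed its wall sideways with about 2 N, below the 5 N at which the ring slips.
- **Last checks:** The final camera image, read as colour masks, shows A upright in the well. It shows B in its ring with the right pan down. Outside the arm, the tubs and the pans, a comparison with the first scene image showed no change where the arm does not block the view. The gripper was clear of everything.

**What disagreed:**
- The reported tool height reads about 28 mm lower than where the fingertips really are. Because of this my first close went onto A's cap; I opened and gripped the body instead, and used relative heights from then on.
- One image made A look tilted in the gripper. A check of its pixels showed that was only a finger hiding part of it.
- I had reached the picture-viewing limit before the end, so the final checks are numeric only.

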